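# Close and pack a herb order

## Robot

A 6-joint arm with a two-finger parallel gripper is mounted at the origin on the work surface. World frame = base frame: x ahead of the robot, y to its left, z up, the work surface at z = 0. Lengths are in m, angles in rad, forces in N, time in s.
With the tool pointing down it reaches from about 0.275 to 0.775 m from the base axis. Payload 14.6 kg.
Tool frame: the origin (TCP) lies on the centre line of the jaws, within the pads' length; the fingertips stand 17 mm ahead of it and the grasp point (between the pads) lies 2 mm behind it (ctrl.nose_length is the distance from the TCP to the fingertips, in m); z points along the fingers, y is the line along which they close (so a half turn about z gives the same grasp; the last joint's range is limited). The gripper opens to 85 mm and grips with 20 to 120 N. Pads are 22 mm wide; open, the fingers measure 114 mm over their backs; the gripper's body (76 mm by 85 mm) begins 54 mm behind the grasp point. The pads swing forward as they close: fully open they stand 13 mm farther back than shut.
Start: joints at [-1.449, 0.263, -0.048, 1.259, 0, 1.415], TCP at [0.143, -0.505, 0.248] pointing down, gripper open.
Joint ranges: [-2.65, 2.65], [-0.89, 1.7], [-1.18, 1.37], [-2.13, 2.11], [-1.35, 1.29], [-3.14, 3.14]. Speed limits (rad/s): [1.89, 1.89, 2.57, 2.79, 3.14, 3.14].

## Interface

Orientations are given as a unit quaternion [w, x, y, z].
In Python, from workcell import readout, camera, calibration, hand_in, ctrl gives the robot as it stands. The module is installed in compiled form; this text tells all that it offers.
- The arm moves only by the shell command python3 -m creep 'ROWS' [FORCE]. ROWS is JSON, a list of rows, each a list of 7 numbers: the opening, from 0 (shut) to 1 (fully open), then the shift along the tool's x, y, z in mm, then the turn, a rotation vector about the tool's x, y, z in degrees. In form: [[claw, x, y, z, ax, ay, az], ...]. A call has 1 to 12 rows; each row shifts and turns the commanded pose from where the row before left it, along the tool's axes as they then stand; what a row does not reach is not made up. A row lasts 1/8 s, in which the tool goes at most 62.5 mm and 10.7 degrees, less where a joint would pass 70% of its speed; a pose out of reach is approached as far as the arm can. A call with a gripper value outside its range is refused whole. The fingers move at their own pace and stop on an object; FORCE is the grip in N (left out, the last holds). Time passes only in rows, so rows that do not move let the fingers close. It gives the time, the measured TCP pose, the force, the opening and the grip force at its end, in the units of the state.
- readout.observe(): the state, without advancing time (a new reading comes with each control period).
- camera(name): name is "side" or "top" or "wrist"; returns the picture (400x640x3 uint8, red, green, blue); there is no depth.
- calibration(name): a dict with "vfov" (degrees; the focal length in pixels is half the picture's height over the tangent of half this angle, whatever the lens; pixels are square), "cx", "cy" (the principal point, pixels), "world_to_cam" (4x4, takes a point from world to camera coordinates). Camera axes: x right, y down, z forward; pixel columns grow to the right and rows downward; lengths in m; the calibration is good to about 2 mm. A picture is of the moment at which its call begins: read the wrist's pose just before it. calibration takes no time and is no camera call; for the wrist camera it gives the pose at the moment of the call.
- hand_in(): hands the job in; it is judged then, once.
The state is a dict: "clock": time; "joints": joint angles; "joint_vel": joint speeds; "tau": joint torques, N m; "tool_pos": TCP position; "tcp_rot": TCP orientation; "wrist_force": force on the tool from outside, world axes, zero at the start; "wrist_torque": the same for the moment, N m; "finger_gap": opening from 0.0 (shut) to 1.0 (fully open); "grasp_force": force on a finger pad.
Only numpy, scipy, OpenCV 4.12 (cv2) and the standard library are available. Lean on these libraries where they do the work, as an engineer would, in place of code of your own. Each camera call takes 0.05 s, during which the arm holds its last target. There are 200 camera calls.

## Task

Finish this herb order: pour all the nutmegs from the steel scoop on the scale into the open white jar, then put the wooden lid on the jar and press it down with the gripper until it is fully home; the empty scoop goes back on the scale, standing upright. Press the grey lid of every small white tub fully home too, and stand all the tubs upright inside the low wooden tray. Leave the mortar, bottle, stamp and teacup where they are.

Things in the scene. Friction and masses are not known exactly. Their poses are not given: they have to be found in the camera images.
- scale: fixed blue platform scale, 170 (x) x 150 (y) mm; its square steel plate, 140 x 140 mm centred at x = +10 mm, has its top 40 mm above the counter. Origin: centre of the underside, on the counter.
- scoop: steel dispensing scoop, loose, 150 g, on the scale with the nuts in it. Origin: centre of its floor, underside; z up. Flat parallel upright sides at y = +-28 mm (56 mm overall, 3 mm sheet), 60 mm high: grip here. Back at x = -34 mm; floor from x = -34 to +14 mm; front wall leans out 31 degrees from upright, up to the pouring lip (x = +50, z = 60 mm). Pours over +x.
- scoop_lip (a point): middle of the scoop's pouring lip, at (50, 0, 60) mm in the scoop's frame
- jar: fixed heavy white stoneware storage jar, open on top, 120 mm diameter, rim 95 mm above the counter, inner radius 53 mm, inner floor at z = 6 mm. Origin: centre of the underside, z up.
- seal_ring (a joint): black rubber ring in the jar's mouth (outer radius 52, inner radius 44 mm), which slides stiffly (about 9 N) and stays where it is left: 0 = its top stands 6 mm above the jar's rim, 0.006 m = pushed down flush with the rim. The lid pushes it down when pressed home.
- lid: loose wooden jar lid, 150 g. Origin: centre of its underside, z up. Plug, radius 40 mm, z 0 to 8 mm (goes inside the rubber ring); disc, radius 57 mm, z 8 to 16 mm; knob, radius 13 mm, z 16 to 40 mm. Starts lying on its plug on the counter. Laid on the jar it rests on the ring (origin 93 mm above the jar's); fully home the disc rests on the rim (87 mm).
- tray: fixed low dark-wood delivery tray, 130 (x) x 280 (y) mm, walls 5 mm thick and 16 mm high, floor 5 mm thick. Origin: centre of its underside, on the counter.
- nut1: nutmeg, egg-shaped, 16 mm thick and 20 mm long (along its y), 12 g, origin at its centre; may be absent
- nut2: nutmeg, egg-shaped, 16 mm thick and 20 mm long (along its y), 12 g, origin at its centre; may be absent
- nut3: nutmeg, egg-shaped, 16 mm thick and 20 mm long (along its y), 12 g, origin at its centre; may be absent
- nut4: nutmeg, egg-shaped, 16 mm thick and 20 mm long (along its y), 12 g, origin at its centre; may be absent
- nut5: nutmeg, egg-shaped, 16 mm thick and 20 mm long (along its y), 12 g, origin at its centre; may be absent
- nut6: nutmeg, egg-shaped, 16 mm thick and 20 mm long (along its y), 12 g, origin at its centre; may be absent
- tub1: white round dose tub, loose, 180 g, already filled, body radius 30 mm and 50 mm high, with a grey push-on lid of the same radius, 14 mm thick. Origin: centre of the underside, z up. Lid top at 70 mm when proud, 64 mm when home. May be absent.
- tub1_lid (a joint): how far this tub's lid is pushed down: 0 = proud by 6 mm, 0.006 m = fully home. Stiff (about 7 N), stays where it is left.
- tub2: white round dose tub, loose, 180 g, already filled, body radius 30 mm and 50 mm high, with a grey push-on lid of the same radius, 14 mm thick. Origin: centre of the underside, z up. Lid top at 70 mm when proud, 64 mm when home. May be absent.
- tub2_lid (a joint): how far this tub's lid is pushed down: 0 = proud by 6 mm, 0.006 m = fully home. Stiff (about 7 N), stays where it is left.
- tub3: white round dose tub, loose, 180 g, already filled, body radius 30 mm and 50 mm high, with a grey push-on lid of the same radius, 14 mm thick. Origin: centre of the underside, z up. Lid top at 70 mm when proud, 64 mm when home. May be absent.
- tub3_lid (a joint): how far this tub's lid is pushed down: 0 = proud by 6 mm, 0.006 m = fully home. Stiff (about 7 N), stays where it is left.
- mortar: brass mortar with pestle, 80 mm across, 125 mm high, loose, not part of the job: leave it alone; origin at its underside
- tonic: amber glass bottle, 48 mm across, 110 mm high, loose, not part of the job: leave it alone; origin at its underside
- stamp: small wooden hand stamp, 50 x 35 x 53 mm high, loose, not part of the job: leave it alone; origin at its underside
- teacup: blue teacup, 72 mm across, 60 mm high, loose, not part of the job: leave it alone; origin at its underside
Mind the look-alikes: they are no part of the job. What is shaped like the tub2 but green is not meant. What is shaped like the tub1 but green is not meant.

How it is judged:
On the way, in this order (a step that is already met when the one before it is completed fails the run):
1. all the nutmegs are in the jar (horizontal distance between each of nut1, nut2, nut3, nut4, nut5, nut6 and jar below 0.052 m and z of nut1 in the frame of jar between 0 and 0.085 m and z of nut2 in the frame of jar between 0 and 0.085 m and z of nut3 in the frame of jar between 0 and 0.085 m and z of nut4 in the frame of jar between 0 and 0.085 m and z of nut5 in the frame of jar between 0 and 0.085 m and z of nut6 in the frame of jar between 0 and 0.085 m), for 0.2 s.
2. the gripper presses the lid home on the jar (horizontal distance between lid and jar below 0.007 m and z of lid in the frame of jar below 0.0892 m and value of joint seal_ring above 0.0045 m and contact force between the fingers and lid above 3 N), for 0.05 s.
At the end, for the whole second after the job is handed in: Nutmegs in the jar; jar lid within 7 mm of centre, level, seal pressed at least 4.5 of 6 mm, disc within 2 mm of the rim; every tub lid pressed at least 4.5 of 6 mm, every tub upright on the tray floor; scoop upright on the scale plate; all at rest (all of step 1 and horizontal distance between lid and jar below 0.007 m and z of lid in the frame of jar below 0.0892 m and value of joint each of seal_ring, tub1_lid, tub2_lid, tub3_lid above 0.0045 m and angle between lid's own z axis and vertical below 0.06 rad and x of tub1 in the frame of tray between -0.05 and 0.05 m and y of tub1 in the frame of tray between -0.125 and 0.125 m and z of each of tub1, tub2, tub3 in the frame of tray below 0.01 m and angle between each of tub1, tub2, tub3, scoop's own z axis and vertical below 0.1 rad and linear speed of each of tub1, tub2, tub3, scoop below 0.02 m/s and x of tub2 in the frame of tray between -0.05 and 0.05 m and y of tub2 in the frame of tray between -0.125 and 0.125 m and x of tub3 in the frame of tray between -0.05 and 0.05 m and y of tub3 in the frame of tray between -0.125 and 0.125 m and x of scoop in the frame of scale between -0.08 and 0.08 m and y of scoop in the frame of scale between -0.07 and 0.07 m and z of scoop in the frame of scale between 0.03 and 0.046 m); the robot touches nothing.
It fails at once if the brass mortar is moved more than 5 cm (distance of mortar from where it was at the start of the episode above 0.05 m).
It fails at once if the amber bottle is moved more than 5 cm (distance of tonic from where it was at the start of the episode above 0.05 m).
It fails at once if the wooden stamp is moved more than 5 cm (distance of stamp from where it was at the start of the episode above 0.05 m).
It fails at once if the blue teacup is moved more than 5 cm (distance of teacup from where it was at the start of the episode above 0.05 m).
Of nut1, nut2, nut3, nut4, nut5, nut6 only 4 to 6 are there at a start; the rules pass over those that are not, and their reading is None.
Of tub1, tub2, tub3 only 2 to 3 are there at a start; the rules pass over those that are not, and their reading is None.
At some moment in a run one of lid, tub1, tub2, tub3 may be knocked a few centimetres aside while the robot is not near it.
It also fails if it takes over 208 s, if anything falls off the work surface, if the arm or the gripper's body presses on something with over 40 N, if the wrist force passes 120 N, or if a joint passes its speed limit or range.

## Working session

There is one attempt and no reset: what is moved stays moved. The work goes in short steps, Python scripts to look and compute and a shell command to move; the robot and the scene stay as the last step left them, time stands still between calls to the robot, and variables do not carry over. Pictures are saved under pics/ and viewed, at most 14 in all, crops included, and the job is handed in when it is done.

```bash
mkdir -p pics; cat > h.py <<'E'
import numpy as np, cv2
from workcell import readout, camera, calibration
def snap(n,f):
    c=calibration(n); im=camera(n); cv2.imwrite('pics/'+f,cv2.cvtColor(im,cv2.COLOR_RGB2BGR)); return im,c
def fl(c): return 200/np.tan(np.radians(c['vfov'])/2)
def ray(c,u,v,z):
    M=np.array(c['world_to_cam']); R=M[:3,:3]; o=-R.T@M[:3,3]
    d=R.T@np.array([(u-c['cx'])/fl(c),(v-c['cy'])/fl(c),1]); return o+d*(z-o[2])/d[2]
def proj(c,p):
    M=np.array(c['world_to_cam']); q=M[:3,:3]@np.array(p)+M[:3,3]
    return fl(c)*q[0]/q[2]+c['cx'],fl(c)*q[1]/q[2]+c['cy']
E
python3 - <<'E'
from h import *
for n in('top','side'):
    im,c=snap(n,n+'0.png'); print({k:np.round(v,3).tolist() for k,v in c.items() if k!='name' and not isinstance(v,str)})
print(readout.observe())
E
```

```text
{'vfov': 43.336, 'cx': 314.039, 'cy': 199.571, 'world_to_cam': [[-0.017, -1.0, 0.015, -0.059], [-0.996, 0.016, -0.086, 0.551], [0.086, -0.016, -0.996, 1.392], [0.0, 0.0, 0.0, 1.0]]}
{'vfov': 52.166, 'cx': 316.411, 'cy': 200.739, 'world_to_cam': [[0.997, -0.082, 0.0, -0.572], [-0.048, -0.584, -0.81, 0.08], [0.067, 0.808, -0.586, 1.231], [0.0, 0.0, 0.0, 1.0]]}
{'clock': 0.1, 'joints': array([-1.44932545e+00,  2.63469936e-01, -4.88355090e-02,  1.25939076e+00,
        1.93537467e-05,  1.41552108e+00]), 'joint_vel': array([-1.22552026e-03, -1.83924434e-03,  1.28230577e-03, -1.54027087e-03,
       -3.02550876e-03,  2.14391149e-05]), 'tau': array([ 3.84646279e-03, -6.38577604e+01,  3.85061467e+01,  1.00480029e-02,
       -1.00257930e-04,  1.44844836e-05]), 'tool_pos': array([ 0.14343098, -0.50480903,  0.24788978]), 'tcp_rot': array([-4.49710951e-04,  9.90441614e-01,  1.37931890e-01,  1.72800759e-05]), 'wrist_force': array([-0.54961631,  0.06821294, -0.16305434]), 'wrist_torque': array([ 0.00744593, -0.00384353, -0.05271337]), 'grasp_force': 0.0, 'finger_gap': 0.9992064476923354}
```

View pics/top0.png

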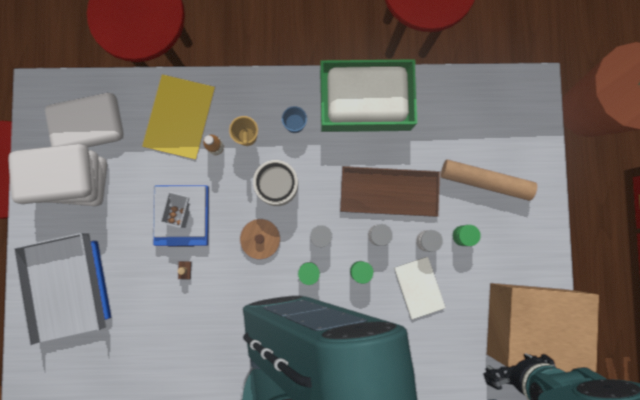

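View pics/side0.png

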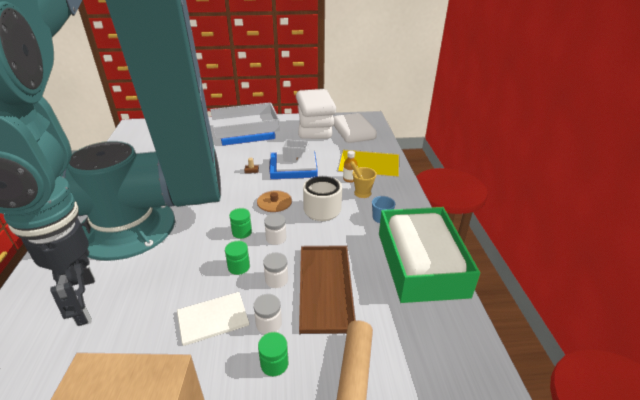

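Possible tubs in the top view: grey lids at (320,237), (380,235) and (430,241), green look-alikes at (309,273), (362,272) and (467,236). The description says white with grey lids, so I choose the first three. The scoop is on the scale at (176,211), the jar at (275,182) (the teacup at (294,119) and mortar at (243,130) are not it), the lid at (260,239) and the tray at (390,191). Next I check these in a close crop.

```bash
python3 - <<'E'
from h import *
im=cv2.imread('pics/top0.png')
a=cv2.resize(im[180:250,148:214],None,fx=6,fy=6,interpolation=cv2.INTER_CUBIC)   # 396x420
b=cv2.resize(im[150:220,240:306],None,fx=6,fy=6,interpolation=cv2.INTER_CUBIC)
t=cv2.resize(im[215:270,295:455],(792,int(55*4.95)),interpolation=cv2.INTER_CUBIC)
o=np.vstack([cv2.resize(np.hstack([a,b]),(600,318)),cv2.resize(t,(600,206))]);print(o.shape)
cv2.imwrite('pics/crop1.png',o)
E
```

```text
(524, 600, 3)
```

View pics/crop1.png

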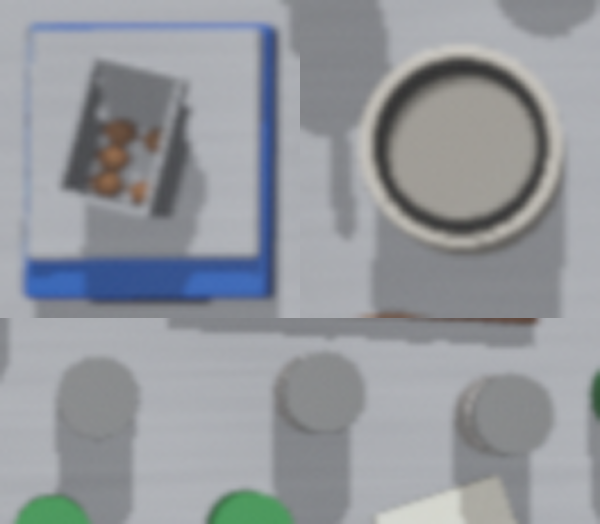

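The crop confirms it. The scoop holds about 5 nuts, with its lip towards image-up (world +x, turned slightly to -y). The jar is open with its black ring, and three grey-lidded tubs stand at crop (97,397), (320,393) and (512,413). Now world positions.

```bash
python3 - <<'E'
from h import *
c=calibration('top')
P=lambda n,u,v,z:print(n,np.round(ray(c,u,v,z)*1000).astype(int)[:2])
P('t1',320.5,237,.07)
def cr(x,y): return 295+x/3.75,215+y/3.75  # tub crop
for n,x,y in(('tA',97,397-318),('tB',320,393-318),('tC',512,413-318)): P(n,*cr(x,y),.07)
def ca(x,y): return 148+x/4.545,180+y/4.545
for n,p in dict(lipL=(97,60),lipR=(188,80),backL=(62,188),backR=(172,217)).items(): P(n,*ca(*p),.1)
P('plate',*ca(143,142),.04)
P('jar',240+(461-300)/4.545,150+148/4.545,.095)
P('lid',260,239,.016);P('knob',260,239,.04)
for p in((342,168),(439,172),(437,215),(341,212)):P('tray',*p,.016)
for n,u,v,z in(('mortar',243,130,.06),('tonic',212,143,.1),('stamp',184,270,.05),('cup',294,120,.06),('g1',309,273,.07),('g2',362,272,.07),('g3',467,236,.07)):P(n,u,v,z)
w=calibration('wrist');M=np.array(w['world_to_cam']);R=M[:3,:3];s=readout.observe()
from scipy.spatial.transform import Rotation as Ro
q=s['tcp_rot'];T=Ro.from_quat([*q[1:],q[0]]).as_matrix();o=-R.T@M[:3,3]
print('camtool',T.T@(o-s['tool_pos'])*1000,'\n',(T.T@R.T).round(3),w['vfov'])
E
```

```text
t1 [444 -83]
tA [446 -85]
tB [ 446 -246]
tC [ 430 -385]
lipL [566 317]
lipR [554 264]
backL [492 336]
backR [474 272]
plate [522 305]
jar [591  35]
lid [442  85]
knob [441  83]
tray [ 639 -150]
tray [ 624 -427]
tray [ 501 -416]
tray [ 514 -144]
mortar [743 126]
tonic [700 204]
stamp [361 289]
cup [769 -16]
g1 [348 -51]
g2 [ 348 -194]
g3 [ 440 -482]
camtool [  80.07920765   -0.95786177 -126.03422764] 
 [[-0.    -0.95  -0.313]
 [ 1.    -0.    -0.001]
 [ 0.001 -0.313  0.95 ]] 68.35472315326108
```

```bash
python3 -m creep '[[1,47,-21,0,0,0,0],[1,47,-21,0,0,0,0],[1,47,-21,0,0,0,0],[1,47,-21,0,0,0,0],[1,47,-21,0,0,0,0],[1,47,-21,0,0,0,0],[1,47,-21,0,0,0,0],[1,47,-21,0,0,0,0],[1,0,0,0,0,0,8],[1,0,0,0,0,0,8],[1,0,0,0,0,0,0],[1,0,0,0,0,0,0]]'
cat > log.py <<'E'
from h import *
import json
s=readout.observe()
open('log.txt','a').write(json.dumps([list(map(float,s['joints'])),list(map(float,s['tool_pos'])),list(map(float,s['tcp_rot']))])+'\n')
print(np.round(s['joints'],3),np.round(s['tool_pos'],4),np.round(s['tcp_rot'],3))
E
python3 log.py; python3 -c "
from h import *
snap('wrist','w1.png')"
```

```text
clock: 1.6
tool_pos: [0.4591, -0.2407, 0.2482]
tcp_rot: [-0.0, 1.0, 0.0, -0.0]
wrist_force: [-0.1, -0.0, 0.9]
finger_gap: 0.999
grasp_force: 0.0
[-0.64   0.252 -0.064  1.255  0.     2.501] [ 0.4591 -0.2407  0.2482] [-0.  1.  0. -0.]
```

View pics/w1.png

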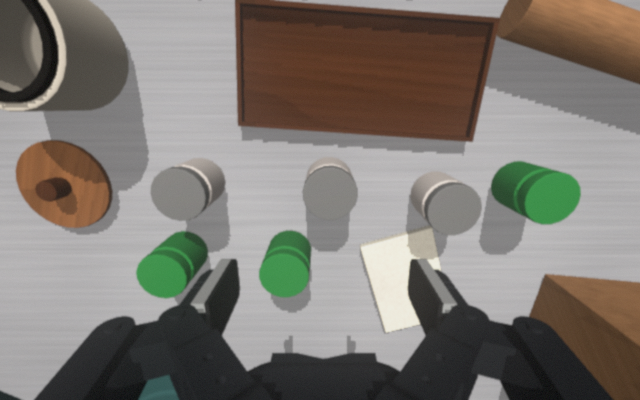

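Wrist view: grey lid tops at (181,192), (330,192) and (452,205). The tray's lower corners are at (238,127) and (474,141), and the jar lid is at (62,184) with its knob at (55,190).

```bash
python3 - <<'E'
from h import *
c=calibration('wrist')
for n,u,v,z in(('A',181,192,.07),('B',330,192,.07),('C',452,205,.07),('tray',237,1,.016),('tray',497,17,.016),('tray',474,141,.016),('tray',238,127,.016),('knob',50,189,.04),('lid',63,184,.016)): print(n,np.round(ray(c,u,v,z)*1000).astype(int)[:2])
E
```

```text
A [451 -87]
B [ 451 -247]
C [ 436 -380]
tray [ 643 -150]
tray [ 628 -424]
tray [ 499 -420]
tray [ 515 -139]
knob [446  82]
lid [446  87]
```

```bash
python3 -m creep '[[0,-9,6,40,0,0,0],[0,0,0,40,0,0,0],[0,0,0,40,0,0,0],[0,0,0,28,0,0,0],[0,0,0,0,0,0,0],[0,0,0,0,0,0,0],[0,0,0,8,0,0,0],[0,0,0,4,0,0,0],[0,0,0,4,0,0,0],[0,0,0,4,0,0,0],[0,0,0,0,0,0,0],[0,0,0,0,0,0,0]]' 40; python3 log.py; python3 -c "
from workcell import ctrl;print(ctrl.nose_length,[a for a in dir(ctrl) if a[0]!='_'])"
```

```text
clock: 3.15
tool_pos: [0.4504, -0.2468, 0.0809]
tcp_rot: [0.0, 1.0, -0.001, 0.0]
wrist_force: [-3.7, 2.0, 12.8]
finger_gap: -0.001
grasp_force: 6.3
[-0.66   0.356 -0.398  0.816 -0.     2.484] [ 0.4504 -0.2468  0.0809] [ 0.     1.    -0.001  0.   ]
0.017 ['IKError', 'nose_length']
```

```bash
python3 -m creep '[[0,0,0,1,0,0,0],[0,0,0,0.5,0,0,0],[0,0,0,0,0,0,0]]'; python3 -m creep '[[0,0,0,-40,0,0,0],[0,0,-54,0,0,0,0],[0,0,-54,0,0,0,0],[0,0,-53,0,0,0,0],[0,0,0,32,0,0,0],[0,0,0,0,0,0,0],[0,0,0,4,0,0,0],[0,0,0,4,0,0,0],[0,0,0,2,0,0,0],[0,0,0,0,0,0,0]]'
```

```text
clock: 3.52
tool_pos: [0.4505, -0.2468, 0.0807]
tcp_rot: [0.001, 1.0, -0.001, 0.001]
wrist_force: [-9.1, 6.3, 36.4]
finger_gap: 0.003
grasp_force: 18.4
clock: 4.78
tool_pos: [0.4514, -0.0865, 0.0803]
tcp_rot: [0.001, 1.0, -0.002, 0.002]
wrist_force: [-18.0, 7.1, 68.9]
finger_gap: 0.0
grasp_force: 34.6
```

```bash
python3 -m creep '[[0,0,0,-42,0,0,0],[0,-3,59,0,0,0,0],[0,-3,59,0,0,0,0],[0,-3,59,0,0,0,0],[0,-3,59,0,0,0,0],[0,-3,59,0,0,0,0],[0,0,0,30,0,0,0],[0,0,0,0,0,0,0],[0,0,0,4,0,0,0],[0,0,0,4,0,0,0],[0,0,0,1,0,0,0],[0,0,0,0,0,0,0]]'
```

```text
clock: 6.28
tool_pos: [0.4352, -0.3805, 0.081]
tcp_rot: [0.001, 1.0, -0.001, 0.0]
wrist_force: [-1.7, 0.2, 6.1]
finger_gap: 0.003
grasp_force: 3.2
```

```bash
python3 -m creep '[[0,0,0,1,0,0,0],[0,0,0,1,0,0,0],[0,0,0,0,0,0,0]]'; python3 -m creep '[[0.2,0,0,-55,0,0,0],[1,0,0,0,0,0,0],[1,0,0,0,0,0,0],[1,0,0,0,0,0,0],[1,0,0,0,0,0,0],[1,0,0,45,0,0,0],[1,0,0,42,0,0,0],[1,0,0,0,0,0,0],[0.3,0,0,0,0,0,0],[0.3,0,0,0,0,0,0],[0.3,0,0,0,0,0,0],[0.3,0,0,0,0,0,0]]' 40;python3 log.py
```

```text
clock: 6.65
tool_pos: [0.4354, -0.3806, 0.0807]
tcp_rot: [0.001, 1.0, -0.001, 0.001]
wrist_force: [-7.1, 7.2, 33.1]
finger_gap: -0.001
grasp_force: 16.3
clock: 8.15
tool_pos: [0.4356, -0.3815, 0.0477]
tcp_rot: [0.001, 1.0, -0.001, 0.001]
wrist_force: [-1.0, 0.5, 7.6]
finger_gap: 0.691
grasp_force: 42.8
[-0.86   0.483 -0.281  0.804 -0.     2.284] [ 0.4356 -0.3815  0.0477] [ 0.001  1.    -0.001  0.001]
```

```bash
python3 -m creep '[[0.3,0,0,-35,0,0,0],[0.3,44,0,0,0,0,0],[0.3,44,0,0,0,0,0],[0.3,43,-2,0,0,0,0],[0.3,0,0,15,0,0,0],[0.3,0,0,10,0,0,0],[0.3,0,0,4.5,0,0,0],[0.3,0,0,0,0,0,0],[0.95,0,0,0,0,0,0],[0.95,0,0,0,0,0,0],[0.95,0,0,0,0,0,0]]'; python3 log.py
```

```text
clock: 9.52
tool_pos: [0.5656, -0.3791, 0.0513]
tcp_rot: [-0.0, 1.0, -0.001, -0.0]
wrist_force: [-0.1, 0.6, 1.1]
finger_gap: 0.951
grasp_force: 0.0
[-0.71   0.632  0.024  0.963 -0.     2.434] [ 0.5656 -0.3791  0.0513] [-0.     1.    -0.001 -0.   ]
```

```bash
python3 -m creep '[[1,0,0,-55,0,0,0],[1,-29,-25,-20,0,0,0],[1,-29,-25,0,0,0,0],[1,-29,-25,0,0,0,0],[1,-29,-25,0,0,0,0],[1,0,-32,0,0,0,0],[1,0,0,45,0,0,0],[1,0,0,36,0,0,0],[1,0,0,0,0,0,0]]'; python3 log.py
```

```text
clock: 10.65
tool_pos: [0.449, -0.2457, 0.0438]
tcp_rot: [-0.001, 1.0, -0.001, -0.002]
wrist_force: [-0.6, 0.1, 1.1]
finger_gap: 1.0
grasp_force: 0.0
[-0.66   0.397 -0.453  0.725 -0.     2.484] [ 0.449  -0.2457  0.0438] [-0.001  1.    -0.001 -0.002]
```

```bash
python3 -m creep '[[0.3,0,0,0,0,0,0],[0.3,0,0,0,0,0,0],[0.3,0,0,0,0,0,0],[0.3,0,0,-35,0,0,0],[0.3,41,13,0,0,0,0],[0.3,41,13,0,0,0,0],[0.3,40,12,0,0,0,0],[0.3,0,0,15,0,0,0],[0.3,0,0,10,0,0,0],[0.3,0,0,4.5,0,0,0],[0.3,0,0,0,0,0,0]]'; python3 -m creep '[[0.95,0,0,0,0,0,0],[0.95,0,0,0,0,0,0],[0.95,0,0,0,0,0,0],[1,0,0,-55,0,0,0],[1,-30,-50,-20,0,0,0],[1,-30,-50,0,0,0,0],[1,-30,-49,0,0,0,0],[1,-30,-49,0,0,0,0],[1,0,0,45,0,0,0],[1,0,0,36,0,0,0],[1,0,0,0,0,0,0]]'; python3 log.py
```

```text
clock: 12.02
tool_pos: [0.571, -0.2845, 0.052]
tcp_rot: [-0.0, 1.0, -0.001, -0.0]
wrist_force: [-5.5, 3.9, 9.4]
finger_gap: 0.689
grasp_force: 45.4
clock: 13.4
tool_pos: [0.4512, -0.0861, 0.0435]
tcp_rot: [-0.001, 1.0, -0.001, -0.002]
wrist_force: [-0.0, -0.3, 0.8]
finger_gap: 1.0
grasp_force: 0.0
[-0.366  0.325 -0.581  0.669 -0.     2.778] [ 0.4512 -0.0861  0.0435] [-0.001  1.    -0.001 -0.002]
```

```bash
python3 -m creep '[[0.3,0,0,0,0,0,0],[0.3,0,0,0,0,0,0],[0.3,0,0,0,0,0,0],[0.3,0,0,-35,0,0,0],[0.3,42,34,0,0,0,0],[0.3,42,34,0,0,0,0],[0.3,41,35,0,0,0,0],[0.3,0,0,15,0,0,0],[0.3,0,0,10,0,0,0],[0.3,0,0,4.5,0,0,0],[0.3,0,0,0,0,0,0]]'; python3 -m creep '[[0.95,0,0,0,0,0,0],[0.95,0,0,0,0,0,0],[0.95,0,0,0,0,0,0],[1,0,0,-50,0,0,0],[1,0,0,-50,0,0,0],[1,-10,0,-50,0,0,0],[1,-10,0,-50,0,0,0],[1,0,0,0,0,0,0]]'; python3 log.py;  python3 -c "
from h import *
snap('wrist','w2.png')"
python3 -m creep '[[1,0,-58,0,0,0,0],[1,0,-58,0,0,0,0],[1,0,-58,0,0,0,0],[1,0,-58,0,0,0,0],[1,0,-58,0,0,0,0],[1,0,-58,0,0,0,0],[1,-10,-58,0,0,0,0],[1,-10,-58,0,0,0,0],[1,-10,-21,0,0,0,0],[1,0,0,0,0,0,0],[1,0,0,0,0,0,0]]'; python3 log.py;  python3 -c "
from h import *
snap('wrist','w3.png')"
```

```text
clock: 14.78
tool_pos: [0.5765, -0.1893, 0.0514]
tcp_rot: [0.0, 1.0, -0.001, -0.0]
wrist_force: [-5.3, -0.1, 8.3]
finger_gap: 0.688
grasp_force: 45.2
clock: 15.78
tool_pos: [0.5581, -0.1905, 0.254]
tcp_rot: [0.001, 1.0, -0.001, 0.003]
wrist_force: [-0.3, -0.6, 0.0]
finger_gap: 0.995
grasp_force: 0.0
[-0.467  0.371  0.127  1.321 -0.     2.677] [ 0.5581 -0.1905  0.254 ] [ 0.001  1.    -0.001  0.003]
clock: 17.2
tool_pos: [0.5257, 0.1868, 0.2563]
tcp_rot: [-0.038, 0.996, 0.079, -0.004]
wrist_force: [0.7, -0.2, -0.1]
finger_gap: 0.996
grasp_force: 0.0
[0.158 0.314 0.045 1.304 0.077 3.141] [0.5257 0.1868 0.2563] [-0.038  0.996  0.079 -0.004]
```

View pics/w3.png

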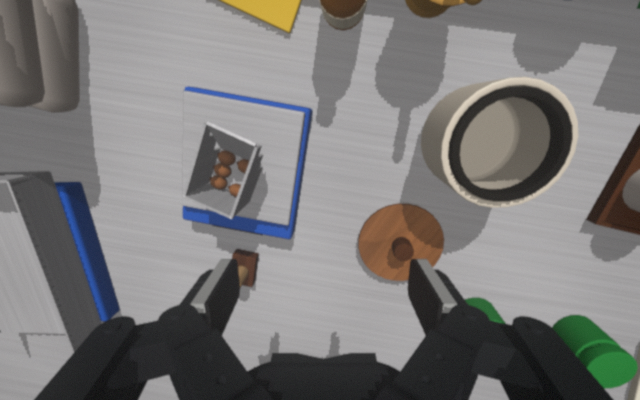

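View pics/w2.png

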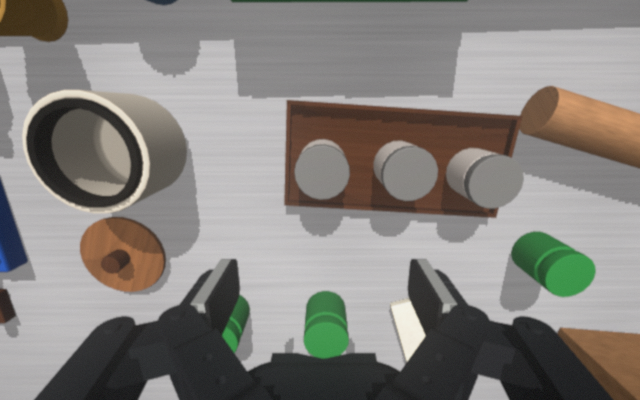

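Both look right. In w2 the three tubs stand upright in the tray at (322,170), (405,170) and (485,178). w3 shows the scoop rim corners at (207,123), (259,147), (233,218) and (188,188), the jar rim centre near (509,142) and the lid disc at (400,244). Next I measure these and fit a kinematic model to plan the pour.

```bash
cat > kin.py <<'E'
import numpy as np, json
from scipy.optimize import least_squares
from scipy.spatial.transform import Rotation as Ro
D=[json.loads(l) for l in open('log.txt')]
Ry=lambda a:Ro.from_euler('y',a).as_matrix(); Rz=lambda a:Ro.from_euler('z',a).as_matrix(); Rx=lambda a:Ro.from_euler('x',a).as_matrix()
def fk(j,p,s5=-1,s6=-1):
    r0,h,l1x,l1z,l2x,l2z,a,b,lat,tz=p
    A=Rz(j[0]);P=A@[r0,lat,h]
    P=P+A@Ry(j[1])@[l1x,0,l1z]; P=P+A@Ry(j[1]-j[2])@[l2x,0,l2z]
    W=A@Ry(j[1]-j[2]+j[3]); P=P+W@[a,0,0]; W=W@Rz(s5*j[4]); P=P+W@[b,0,tz]
    # tool z = W x ; at j6=0 tool x = W z? 
    W=W@np.array([[0,0,1],[0,1,0],[-1,0,0]])@Rz(s6*j[5])
    return P,W
def fit(s5):
    f=lambda p:np.r_[np.concatenate([fk(d[0],p,s5)[0]-d[1] for d in D])*1000,(p-p0)*np.array([.1,.1,.3,.1,.1,.3,.1,.1,.1,.3])]
    p0=np.array([0,.25,0,.4,.4,0,.08,.2,.08,0]);return least_squares(f,p0)
S={s:fit(s) for s in(-1,1)}
s5=min(S,key=lambda s:S[s].cost);p=S[s5].x
def rot(q):return Ro.from_quat([*q[1:],q[0]]).as_matrix()
if __name__=='__main__':
    print(s5,[S[s].cost for s in S],p.round(4))
    for d in D: P,W=fk(d[0],p,s5); print(((P-d[1])*1000).round(1),(W.T@rot(d[2])).round(2).tolist())
    from h import *
E
python3 kin.py; python3 - <<'E'
from h import *
c=calibration('wrist');K=lambda u,v,z:(ray(c,u,v,z)*1000).round(1)[:2]
q=[K(*a,.1) for a in((207,123),(259,147),(233,218),(188,188))];print('scoop',q)
print('jar',K(509,142,.095),'lid',K(400,244,.016),'knobtop',K(404,249,.04))
print('plate',[K(u,v,.04) for u,v in((184,88),(310,108),(292,237),(184,209))])
E
```

```text
1 [np.float64(0.6030482362171203), np.float64(0.00036697873645927297)] [-0.      0.1593  0.      0.5815  0.3697  0.0507  0.139   0.2685  0.0812
  0.    ]
[ 0. -0. -0.] [[0.29, 0.96, -0.0], [-0.96, 0.29, 0.0], [0.0, 0.0, 1.0]]
[ 0. -0.  0.] [[0.25, 0.97, -0.0], [-0.97, 0.25, 0.0], [0.0, 0.0, 1.0]]
[ 0. -0.  0.] [[-0.14, 0.99, 0.0], [-0.99, -0.14, 0.0], [0.0, -0.0, 1.0]]
[-0.  0.  0.] [[0.16, 0.99, -0.0], [-0.99, 0.16, 0.0], [0.0, 0.0, 1.0]]
[-0.  0.  0.] [[0.25, 0.97, -0.0], [-0.97, 0.25, 0.0], [0.0, 0.0, 1.0]]
[-0.  0. -0.] [[0.75, 0.67, -0.0], [-0.67, 0.75, 0.0], [0.0, 0.0, 1.0]]
[ 0. -0. -0.] [[0.6, 0.8, 0.0], [-0.8, 0.6, 0.0], [-0.0, -0.0, 1.0]]
[-0. -0. -0.] [[1.0, 0.0, -0.0], [-0.0, 1.0, -0.0], [0.0, -0.0, 1.0]]
scoop [array([569.7, 320.1]), array([555.5, 268.1]), array([476.6, 289.1]), array([501. , 338.1])]
jar [598.4  38.8] lid [443.5  88.8] knobtop [448.4  88.9]
plate [array([595.9, 375.2]), array([597.3, 231.3]), array([437.2, 231.6]), array([449.3, 374.4])]
```

```bash
cat >> kin.py <<'E'
lo=np.array([-2.65,-.89,-1.18,-2.13,-1.35,-3.14])+.02; hi=np.array([2.65,1.7,1.37,2.11,1.29,3.14])-.02
def F(j): return fk(j,p,s5,1)
def ik(P,R,j0):
    def f(j):
        a,W=F(j); return np.r_[(a-P)*10,Ro.from_matrix(W.T@R).as_rotvec()]
    r=least_squares(f,np.clip(j0,lo+1e-3,hi-1e-3),bounds=(lo,hi));return r.x,np.linalg.norm(r.fun)
def toolR(yaw,tilt,flip):
    """tool rotation when the scoop has this yaw (deg) and pour tilt (deg)"""
    S=Rz(np.radians(yaw))@Ry(np.radians(tilt))
    return S@np.diag([flip,-flip,-1.])
E
cat > plan.py <<'E'
from kin import *
d=D[-1];P,W=F(d[0]);print((P-d[1])*1000,(W.T@rot(d[2])).round(3).tolist())
jar=np.array([.595,.037]);g=np.array([-.005,0,.035])
seeds=[np.array([a,b,c,e,f,h]) for a in(0,.6,-.6) for b,c in((.3,0),(-.3,-.9)) for e in(0,1.2) for f in(0,.8,-.8) for h in(0,1.5,-1.5)]
rng=np.random.default_rng(0)
for fl in(1,-1):
  j,e=min((ik(np.array([.5105,.308,.075]),toolR(-15,0,fl),s) for s in seeds[::3]),key=lambda t:t[1]);print('grasp',fl,j.round(2),round(e,4))
for yaw in range(-180,180,30):
  for fl in(1,-1):
    best=[]
    for th in(60,110):
        S=Rz(np.radians(yaw))@Ry(np.radians(th)); lip=np.array([*jar,.125])-0.0*S[:,0]
        T=lip+S@(g-np.array([.05,0,.06]))
        j,e=min((ik(T,toolR(yaw,th,fl),seeds[k]) for k in rng.choice(len(seeds),14,False)),key=lambda t:t[1]); best+=[round(e,3),j.round(2).tolist()]
    print(yaw,fl,best)
E
python3 plan.py
```

```text
[-1.38764085e-05 -3.37169831e-06 -2.17621804e-06] [[1.0, -0.0, -0.0], [0.0, 1.0, -0.0], [0.0, -0.0, 1.0]]
grasp 1 [ 0.41  0.48 -0.19  0.9   0.   -2.47] 0.0
grasp -1 [ 0.41  0.48 -0.19  0.9   0.    0.67] 0.0
-180 1 [np.float64(0.0), [-0.11, 0.29, -1.09, -0.85, 0.09, -0.05], np.float64(0.821), [0.2, 0.4, -1.16, -1.19, -0.63, 0.24]]
-180 -1 [np.float64(0.0), [-0.11, 0.29, -1.09, -0.85, 0.09, 3.09], np.float64(0.797), [0.31, 0.89, -1.16, -2.11, -1.01, -3.05]]
-150 1 [np.float64(0.0), [-0.31, 0.28, -0.96, -0.53, 0.7, -0.5], np.float64(0.532), [-0.53, 0.58, -1.16, -1.34, 1.27, -0.41]]
-150 -1 [np.float64(0.0), [-0.31, 0.28, -0.96, -0.53, 0.7, 2.64], np.float64(0.532), [-0.53, 0.58, -1.16, -1.34, 1.27, 2.73]]
-120 1 [np.float64(0.0), [-0.39, 0.39, -0.54, 0.42, 1.03, -1.32], np.float64(0.444), [-0.55, 0.99, -0.09, 2.09, 1.27, 3.06]]
-120 -1 [np.float64(0.0), [-0.39, 0.39, -0.54, 0.42, 1.03, 1.82], np.float64(0.444), [-0.55, 0.99, -0.09, 2.09, 1.27, -0.08]]
-90 1 [np.float64(0.0), [-0.37, 0.68, -0.02, 1.44, 0.94, -2.24], np.float64(0.398), [-0.52, 0.99, -0.01, 2.09, 1.2, -3.07]]
-90 -1 [np.fl
[... 1376 characters left out ...]
.26, -1.0, 2.0], np.float64(0.409), [0.36, 1.01, 0.13, 2.09, -1.33, 2.96]]
90 -1 [np.float64(0.0), [0.23, 0.67, -0.01, 1.26, -1.0, -1.14], np.float64(0.409), [0.36, 1.01, 0.13, 2.09, -1.33, -0.19]]
120 1 [np.float64(0.0), [0.22, 0.39, -0.59, 0.11, -0.97, 1.01], np.float64(0.318), [0.36, 0.91, -1.03, -2.11, -1.33, -0.18]]
120 -1 [np.float64(0.0), [0.22, 0.39, -0.59, 0.11, -0.97, -2.13], np.float64(0.318), [0.36, 0.91, -1.03, -2.11, -1.33, 2.96]]
150 1 [np.float64(0.0), [0.11, 0.31, -0.96, -0.65, -0.54, 0.35], np.float64(0.415), [0.33, 0.89, -1.16, -2.11, -1.09, -0.0]]
150 -1 [np.float64(0.0), [0.11, 0.31, -0.96, -0.65, -0.54, -2.79], np.float64(0.415), [0.33, 0.89, -1.16, -2.11, -1.09, 3.12]]
```

```bash
python3 - <<'E'
from h import *; from kin import D,rot
Rct=np.array([[0,-.95,-.313],[1,0,-.001],[0.001,-.313,.95]]);t=np.array([.08008,-.00096,-.12603])
cw=calibration('wrist');q=dict(cw)
def cal(d):
    T=rot(d[2]);R=(T@Rct).T;o=np.array(d[1])+T@t;M=np.eye(4);M[:3,:3]=R;M[:3,3]=-R@o;q=dict(cw);q['world_to_cam']=M;return q
for f,c,roi in(('w2.png',cal(D[-2]),(10,80,160,220)),('w3.png',cw,(425,65,590,215)),('top0.png',calibration('top'),(250,155,300,210))):
    im=cv2.imread('pics/'+f);x0,y0,x1,y1=roi;m=(cv2.cvtColor(im[y0:y1,x0:x1],cv2.COLOR_BGR2GRAY)<60).astype(np.uint8)
    n,l,s,_=cv2.connectedComponentsWithStats(m);k=1+s[1:,4].argmax()
    cs=cv2.findContours((l==k).astype(np.uint8),cv2.RETR_EXTERNAL,cv2.CHAIN_APPROX_NONE)[0];e=cv2.fitEllipse(cv2.convexHull(max(cs,key=len)))
    u,v=e[0][0]+x0,e[0][1]+y0;print(f,e[1],(u,v),(ray(c,u,v,.098)*1000).round(1))
E
```

```text
w2.png (97.14599609375, 123.25357055664062) (84.22603607177734, 152.33069610595703) [598.1  38.   98. ]
w3.png (106.75812530517578, 127.92821502685547) (509.7526092529297, 143.17908477783203) [597.6  39.4  98. ]
top0.png (17.87911605834961, 26.42772102355957) (271.08585929870605, 173.83632278442383) [614.2  46.4  98. ]
```

```bash
cat > plan2.py <<'E'
from kin import *
jar=np.array([.5965,.038]);g=np.array([-.003,0,.035])
rng=np.random.default_rng(0)
def tool(yaw,th,t,fl): return toolR(yaw,th-t,fl)
def tcp(lip,yaw,th): S=Rz(np.radians(yaw))@Ry(np.radians(th)); return np.array(lip)+S@(g-np.array([.05,0,.06]))
def solve(T,R,js=None,n=25):
    S=[js] if js is not None else [lo+(hi-lo)*rng.random(6)*.8+.1*(hi-lo) for _ in range(n)]
    return min((ik(T,R,s) for s in S),key=lambda x:x[1])
if __name__=='__main__':
  for t in(40,):
    S0=Rz(np.radians(-15)); T=np.array([.5155,.307,.04])+S0@g
    for fl in(1,-1): j,e=solve(T,tool(-15,0,t,fl)); print('grasp',t,fl,j.round(2),round(e,4))
    for yaw in(-15,-50,-70,-90,-110,-130,-150,180,130):
      lip=[*(jar-.022*np.array([np.cos(np.radians(yaw)),np.sin(np.radians(yaw))])),.125]
      o=[]
      for th in(30,70,90,100,110):
        j,e=solve(tcp(lip,yaw,th),tool(yaw,th,t,1),n=12);o+=[(th,round(e,3))]
      print(t,yaw,o,j.round(2))
E
python3 plan2.py
```

```text
grasp 40 1 [ 0.63  0.35 -0.72  0.01 -0.52 -2.38] 0.0
grasp 40 -1 [ 0.63  0.35 -0.72  0.01 -0.52  0.76] 0.0
40 -15 [(30, np.float64(0.0)), (70, np.float64(0.0)), (90, np.float64(0.071)), (100, np.float64(0.261)), (110, np.float64(0.448))] [-0.16  0.92  0.65  2.09  0.19 -3.04]
40 -50 [(30, np.float64(0.0)), (70, np.float64(0.0)), (90, np.float64(0.0)), (100, np.float64(0.037)), (110, np.float64(0.188))] [-0.31  0.95  0.5   2.09  0.6  -2.82]
40 -70 [(30, np.float64(0.0)), (70, np.float64(0.0)), (90, np.float64(0.0)), (100, np.float64(0.0)), (110, np.float64(0.0))] [-0.37  0.95  0.38  2.07  0.79 -2.77]
40 -90 [(30, np.float64(0.0)), (70, np.float64(0.0)), (90, np.float64(0.0)), (100, np.float64(0.0)), (110, np.float64(0.0))] [-0.43  0.79  0.07  1.72  1.02 -2.51]
40 -110 [(30, np.float64(0.0)), (70, np.float64(0.0)), (90, np.float64(0.0)), (100, np.float64(0.0)), (110, np.float64(0.0))] [-0.47  0.55 -0.31  1.03  1.2  -1.91]
40 -130 [(30, np.float64(0.0)), (70, np.float64(0.0)), (90, np.float64(0.0)), (100, np.float64(0.0)), (110, np.float64(0.0))] [-0.46  0.34 -0.81 -0.15  1.15 -0.96]
40 -150 [(30, np.float64(0.0)), (70, np.float64(0.0)), (90, np.float64(0.0)), (100, np.float64(0.0)), (110, np.float64(0.0))] [-0.38  0.34 -1.13 -0.93  0.83 -0.41]
40 180 [(30, np.float64(0.0)), (70, np.float64(0.0)), (90, np.float64(0.0)), (100, np.float64(0.0)), (110, np.float64(0.111))] [-0.11  0.25 -1.16 -0.96  0.1  -0.05]
40 130 [(30, np.float64(0.0)), (70, np.float64(0.0)), (90, np.float64(0.0)), (100, np.float64(0.0)), (110, np.float64(0.0))] [ 0.27  0.38 -0.85 -0.51 -1.03  0.65]
```

```bash
cat > rows.py <<'E'
from plan2 import *
from workcell import readout
def cur():
    s=readout.observe(); return np.array(s['tool_pos']),rot(s['tcp_rot']),np.array(s['joints'])
def rows(P0,R0,P,R,n,j=None):
    """n equal rows from pose to pose; prints the row, returns joints check"""
    v=Ro.from_matrix(R0.T@R).as_rotvec(); out=[]; Rc=R0
    for k in range(n):
        out.append([*(Rc.T@((P-P0)/n)*1000).round(1),*np.degrees(v/n).round(2)]); Rc=Rc@Ro.from_rotvec(v/n).as_matrix()
        if j is not None:
            j2,e=ik(P0+(P-P0)*(k+1)/n,Rc,j); 
            if e>1e-3 or abs(j2-j).max()>.2: print('  !',k,round(e,4),(j2-j).round(2))
            j=j2
    for r in out: print([float(x) for x in r])
    if j is not None: print('  j',j.round(2))
    return P,R,j
E
python3 - <<'E'
from rows import *
P,R,j=cur()
S0=Rz(np.radians(-15));O=np.array([.5155,.307,.04]);Pg=O+S0@g;Rg=tool(-15,0,40,-1)
print('yaw 1');Rm=toolR(-90,0,-1);P,R,j=rows(P,R,np.array([.49,.25,.256]),Rm,8,j)
print('yaw 2');P,R,j=rows(P,R,np.array([.47,.30,.25]),toolR(-15,0,-1),8,j)
print('tilt to hover');P,R,j=rows(P,R,Pg-.09*Rg[:,2],Rg,5,j)
print(P)
E
```

```text
yaw 1
[-3.2, -8.5, 0.7, -0.47, -0.38, -10.11]
[-1.6, -8.9, 0.7, -0.47, -0.38, -10.11]
[-0.0, -9.1, 0.6, -0.47, -0.38, -10.11]
[1.6, -8.9, 0.5, -0.47, -0.38, -10.11]
[3.1, -8.5, 0.4, -0.47, -0.38, -10.11]
[4.6, -7.8, 0.3, -0.47, -0.38, -10.11]
[5.9, -6.9, 0.2, -0.47, -0.38, -10.11]
[7.0, -5.8, 0.1, -0.47, -0.38, -10.11]
  j [ 0.32  0.3   0.03  1.3  -0.    1.89]
yaw 2
[6.2, -2.5, 0.8, 0.0, 0.0, -9.38]
[6.6, -1.4, 0.8, 0.0, 0.0, -9.38]
[6.7, -0.4, 0.8, 0.0, 0.0, -9.38]
[6.7, 0.7, 0.8, 0.0, 0.0, -9.38]
[6.5, 1.8, 0.8, 0.0, 0.0, -9.38]
[6.1, 2.9, 0.8, 0.0, 0.0, -9.38]
[5.6, 3.8, 0.8, 0.0, 0.0, -9.38]
[4.9, 4.7, 0.8, 0.0, 0.0, -9.38]
  j [0.42 0.32 0.04 1.29 0.   0.68]
tilt to hover
  ! 2 0.0 [ 0.06 -0.02 -0.14 -0.2  -0.11  0.04]
  ! 3 0.0 [ 0.06 -0.   -0.13 -0.21 -0.12  0.03]
  ! 4 0.0 [ 0.06  0.02 -0.13 -0.22 -0.13  0.02]
[3.7, 3.7, 21.2, -0.0, -8.0, -0.0]
[6.7, 3.7, 20.5, -0.0, -8.0, -0.0]
[9.4, 3.7, 19.4, -0.0, -8.0, -0.0]
[12.0, 3.7, 17.9, -0.0, -8.0, -0.0]
[14.4, 3.7, 16.0, -0.0, -8.0, -0.0]
  j [ 0.73  0.22 -0.65  0.27 -0.57  0.86]
[0.45672256 0.32274937 0.143944  ]
```

```bash
python3 -m creep '[[1,-3.2,-8.5,0.7,-0.5,-0.4,-10.1],[1,-1.6,-8.9,0.7,-0.5,-0.4,-10.1],[1,0,-9.1,0.6,-0.5,-0.4,-10.1],[1,1.6,-8.9,0.5,-0.5,-0.4,-10.1],[1,3.1,-8.5,0.4,-0.5,-0.4,-10.1],[1,4.6,-7.8,0.3,-0.5,-0.4,-10.1],[1,5.9,-6.9,0.2,-0.5,-0.4,-10.1],[1,7,-5.8,0.1,-0.5,-0.4,-10.1]]'
python3 -m creep '[[1,6.2,-2.5,0.8,0,0,-9.4],[1,6.6,-1.4,0.8,0,0,-9.4],[1,6.7,-0.4,0.8,0,0,-9.4],[1,6.7,0.7,0.8,0,0,-9.4],[1,6.5,1.8,0.8,0,0,-9.4],[1,6.1,2.9,0.8,0,0,-9.4],[1,5.6,3.8,0.8,0,0,-9.4],[1,4.9,4.7,0.8,0,0,-9.4]]'
python3 -m creep '[[1,3.7,3.7,21.2,0,-8,0],[1,6.7,3.7,20.5,0,-8,0],[1,9.4,3.7,19.4,0,-8,0],[1,12,3.7,17.9,0,-8,0],[1,14.4,3.7,16,0,-8,0],[1,0,0,0,0,0,0],[1,0,0,0,0,0,0]]'
python3 - <<'E'
from h import *
from rows import *
im,c=snap('wrist','w4.png')
P,R,j=cur();print(P,j.round(2))
O=np.array([.5155,.307,.04]);S0=Rz(np.radians(-15))
im=im[:,:,::-1].copy()
for q in((50,28,60),(50,-28,60),(-34,-28,60),(-34,28,60),(14,-28,0),(14,28,0)):
    u,v=proj(c,O+S0@(np.array(q)/1000));cv2.circle(im,(round(u),round(v)),2,(0,255,0),-1)
cv2.imwrite('pics/w4.png',im)
E
```

```text
clock: 18.25
tool_pos: [0.4901, 0.2505, 0.256]
tcp_rot: [0.002, 0.705, 0.709, -0.001]
wrist_force: [0.8, -0.1, 0.3]
finger_gap: 0.999
grasp_force: 0.0
clock: 19.25
tool_pos: [0.4701, 0.3004, 0.2494]
tcp_rot: [0.001, 0.127, 0.992, -0.002]
wrist_force: [0.2, 0.1, -0.4]
finger_gap: 1.0
grasp_force: 0.0
clock: 20.12
tool_pos: [0.4575, 0.3232, 0.1442]
tcp_rot: [0.34, 0.121, 0.932, -0.046]
wrist_force: [1.2, 0.3, 0.7]
finger_gap: 0.998
grasp_force: 0.0
[0.45797307 0.32327906 0.14468093] [ 0.73  0.22 -0.65  0.27 -0.57  0.86]
```

View pics/w4.png

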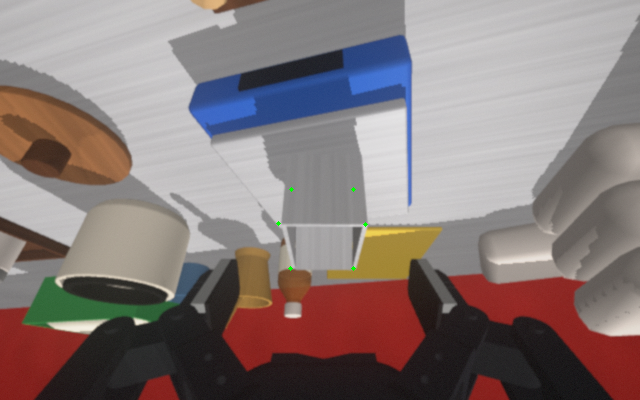

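w4: the scoop's back rim runs (281,225)-(366,225) and its lip (290,268)-(355,268). Both match my projected model within 2 px, so I go in to grasp.

```bash
python3 - <<'E'
from rows import *
P,R,j=cur();S0=Rz(np.radians(-15));Pg=np.array([.5155,.307,.04])+S0@g;Rg=tool(-15,0,40,-1)
P,R,j=rows(P,R,Pg,Rg,3,j)
up=np.array([0,0,.09]); print('lift');P,R,j=rows(P,R,P+up,R,3,j)
E
```

```text
[0.5, -0.3, 30.0, -0.0, 0.04, 0.07]
[0.5, -0.3, 30.0, -0.0, 0.04, 0.07]
[0.5, -0.3, 30.0, -0.0, 0.04, 0.07]
  j [ 0.63  0.35 -0.72  0.01 -0.52  0.76]
lift
[-19.3, 0.0, -23.0, 0.0, 0.0, 0.0]
[-19.3, 0.0, -23.0, 0.0, 0.0, 0.0]
[-19.3, 0.0, -23.0, 0.0, 0.0, 0.0]
  j [ 0.63  0.23 -0.58  0.28 -0.52  0.76]
```

```bash
python3 -m creep '[[1,0.5,-0.3,30,0,0,0],[1,0.5,-0.3,30,0,0,0],[1,0.5,-0.3,30,0,0,0],[1,0,0,0,0,0,0],[0.4,0,0,0,0,0,0],[0.4,0,0,0,0,0,0],[0.4,0,0,0,0,0,0],[0.4,0,0,0,0,0,0],[0.4,0,0,0,0,0,0]]' 60
python3 -m creep '[[0.4,-6.4,0,-7.7,0,0,0],[0.4,-12.9,0,-15.3,0,0,0],[0.4,-19.3,0,-23,0,0,0],[0.4,-19.3,0,-23,0,0,0],[0.4,0,0,0,0,0,0]]'
python3 - <<'E'
from rows import *
P,R,j=cur()
S=Rz(np.radians(-15)) # scoop orientation now, level
yaw=-90;d=np.array([np.cos(np.radians(yaw)),np.sin(np.radians(yaw))])
def lipP(back,z,th): return tcp([*(jar-back*d),z],yaw,th)
print('transit: tilt 20, yaw -50');P,R,j=rows(P,R,np.array([.54,.27,.20]),tool(-50,15,40,-1),6,j)
print('to jar');P,R,j=rows(P,R,lipP(.05,.165,30),tool(yaw,30,40,-1),7,j)
print(P)
print('in');P,R,j=rows(P,R,lipP(.022,.145,45),tool(yaw,45,40,-1),3,j)
E
```

```text
clock: 21.3
tool_pos: [0.5116, 0.3079, 0.0751]
tcp_rot: [0.341, 0.12, 0.931, -0.045]
wrist_force: [-1.7, -1.5, 8.4]
finger_gap: 0.648
grasp_force: 61.5
clock: 21.92
tool_pos: [0.5117, 0.3085, 0.1667]
tcp_rot: [0.342, 0.121, 0.931, -0.044]
wrist_force: [-0.3, 0.8, -2.4]
finger_gap: 0.652
grasp_force: 63.0
transit: tilt 20, yaw -50
[-8.3, -5.0, -0.2, 3.18, 2.47, 4.96]
[-8.7, -4.3, -0.3, 3.18, 2.47, 4.96]
[-9.0, -3.5, -0.5, 3.18, 2.47, 4.96]
[-9.3, -2.8, -0.7, 3.18, 2.47, 4.96]
[-9.4, -2.0, -1.0, 3.18, 2.47, 4.96]
[-9.5, -1.3, -1.3, 3.18, 2.47, 4.96]
  j [ 0.51  0.38 -0.08  1.03 -0.43  1.37]
to jar
[-15.1, -5.2, 11.8, 1.72, 2.05, 5.46]
[-16.0, -3.3, 11.4, 1.72, 2.05, 5.46]
[-16.6, -1.4, 10.9, 1.72, 2.05, 5.46]
[-17.0, 0.5, 10.3, 1.72, 2.05, 5.46]
[-17.2, 2.4, 9.6, 1.72, 2.05, 5.46]
[-17.2, 4.3, 8.9, 1.72, 2.05, 5.46]
[-17.0, 6.2, 8.1, 1.72, 2.05, 5.46]
  j [ 0.18  0.48  0.06  1.19 -0.17  1.76]
[0.5965     0.14639935 0.16984936]
in
[-10.0, -0.0, 3.5, -0.0, 5.0, 0.0]
[-10.2, -0.0, 2.6, -0.0, 5.0, 0.0]
[-10.4, -0.0, 1.7, -0.0, 5.0, 0.0]
  j [ 0.02  0.43 -0.02  1.12  0.09  1.59]
```

```bash
python3 -m creep '[[0.4,-8.3,-5,-0.2,3.2,2.5,5],[0.4,-8.7,-4.3,-0.3,3.2,2.5,5],[0.4,-9,-3.5,-0.5,3.2,2.5,5],[0.4,-9.3,-2.8,-0.7,3.2,2.5,5],[0.4,-9.4,-2,-1,3.2,2.5,5],[0.4,-9.5,-1.3,-1.3,3.2,2.5,5]]' >/dev/null
python3 -m creep '[[0.4,-15.1,-5.2,11.8,1.7,2,5.5],[0.4,-16,-3.3,11.4,1.7,2,5.5],[0.4,-16.6,-1.4,10.9,1.7,2,5.5],[0.4,-17,0.5,10.3,1.7,2,5.5],[0.4,-17.2,2.4,9.6,1.7,2,5.5],[0.4,-17.2,4.3,8.9,1.7,2,5.5],[0.4,-17,6.2,8.1,1.7,2,5.5],[0.4,0,0,0,0,0,0]]'
python3 - <<'E'
from h import *
from rows import *
snap('side','s1.png')
P,R,j=cur();print(P,j.round(2))
yaw=-90
def lipP(back,z,th): return tcp([*(jar-back*np.array([0,-1])),z],yaw,th)
for b,z,th,n in((.022,.14,45,3),(.022,.13,70,5),(.022,.125,95,5),(.022,.125,112,4)):
    print(th);P,R,j=rows(P,R,lipP(b,z,th),tool(yaw,th,40,-1),n,j)
E
```

```text
clock: 23.68
tool_pos: [0.5951, 0.1439, 0.1655]
tcp_rot: [0.063, 0.708, 0.7, -0.065]
wrist_force: [1.0, -0.3, -1.8]
finger_gap: 0.646
grasp_force: 63.3
[0.59473442 0.14474197 0.16578921] [ 0.18  0.48  0.05  1.18 -0.18  1.77]
45
[-9.3, 0.7, 3.7, -0.04, 5.12, -0.17]
[-9.6, 0.7, 2.9, -0.04, 5.12, -0.17]
[-9.9, 0.6, 2.0, -0.04, 5.12, -0.17]
  j [ 0.02  0.43 -0.03  1.1   0.09  1.59]
70
[-2.5, -0.0, -2.5, -0.0, 5.0, -0.0]
[-2.3, -0.0, -2.7, -0.0, 5.0, -0.0]
[-2.0, -0.0, -2.9, -0.0, 5.0, -0.0]
[-1.8, -0.0, -3.1, -0.0, 5.0, -0.0]
[-1.5, -0.0, -3.2, -0.0, 5.0, -0.0]
  j [-0.19  0.46 -0.05  1.17  0.51  1.35]
95
[-2.8, -0.0, -3.6, 0.0, 5.0, 0.0]
[-2.5, -0.0, -3.9, 0.0, 5.0, 0.0]
[-2.1, -0.0, -4.1, 0.0, 5.0, 0.0]
[-1.8, -0.0, -4.3, 0.0, 5.0, 0.0]
[-1.4, -0.0, -4.4, 0.0, 5.0, 0.0]
  j [-0.36  0.62  0.    1.42  0.87  0.99]
112
[-1.7, -0.0, -4.0, 0.0, 4.25, 0.0]
[-1.4, -0.0, -4.1, 0.0, 4.25, 0.0]
[-1.1, -0.0, -4.2, 0.0, 4.25, 0.0]
[-0.8, -0.0, -4.3, 0.0, 4.25, 0.0]
  j [-0.44  0.81  0.08  1.76  1.04  0.58]
```

View pics/s1.png

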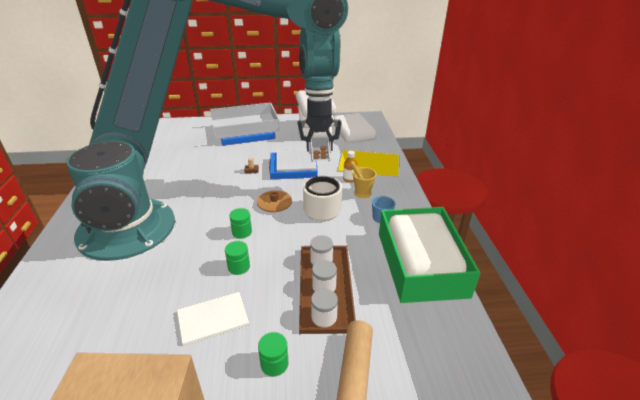

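The side view shows the scoop at (320,152) still holding the nuts and facing the jar, with the tubs in the tray. Now pour.

```bash
python3 -m creep '[[0.4,-9.3,0.7,3.7,0,5.1,-0.2],[0.4,-9.6,0.7,2.9,0,5.1,-0.2],[0.4,-9.9,0.6,2,0,5.1,-0.2],[0.4,0,0,0,0,0,0],[0.4,-2.5,0,-2.5,0,5,0],[0.4,-2.3,0,-2.7,0,5,0],[0.4,-2,0,-2.9,0,5,0],[0.4,-1.8,0,-3.1,0,5,0],[0.4,-1.5,0,-3.2,0,5,0]]'
python3 -m creep '[[0.4,-2.8,0,-3.6,0,5,0],[0.4,-2.5,0,-3.9,0,5,0],[0.4,-2.1,0,-4.1,0,5,0],[0.4,-1.8,0,-4.3,0,5,0],[0.4,-1.4,0,-4.4,0,5,0],[0.4,-1.7,0,-4,0,4.3,0],[0.4,-1.4,0,-4.1,0,4.3,0],[0.4,-1.1,0,-4.2,0,4.3,0],[0.4,-0.8,0,-4.3,0,4.3,0],[0.4,0,0,0,0,0,0],[0.4,0,0,0,0,0,0],[0.4,0,0,0,0,0,0]]'
python3 - <<'E'
from h import *
a,_=snap('side','s2.png');b,_=snap('top','t2.png')
o=np.vstack([cv2.resize(a[100:250,230:430],(800,600))[:300],cv2.resize(b[130:250,200:360],(800,600))[:300]])
E
python3 - <<'E'
import cv2,numpy as np
a=cv2.imread('pics/s2.png')[110:230,240:400];b=cv2.imread('pics/t2.png')[130:250,195:355]
cv2.imwrite('pics/c2.png',np.hstack([cv2.resize(x,(400,300),interpolation=cv2.INTER_CUBIC) for x in(a,b)]))
E
```

```text
clock: 24.85
tool_pos: [0.5964, 0.1033, 0.1722]
tcp_rot: [-0.184, 0.682, 0.684, 0.182]
wrist_force: [-0.2, 0.2, -2.0]
finger_gap: 0.651
grasp_force: 63.5
clock: 26.35
tool_pos: [0.5968, 0.0645, 0.1852]
tcp_rot: [-0.416, 0.571, 0.573, 0.415]
wrist_force: [-0.1, 0.3, -1.6]
finger_gap: 0.647
grasp_force: 63.8
```

View pics/c2.png

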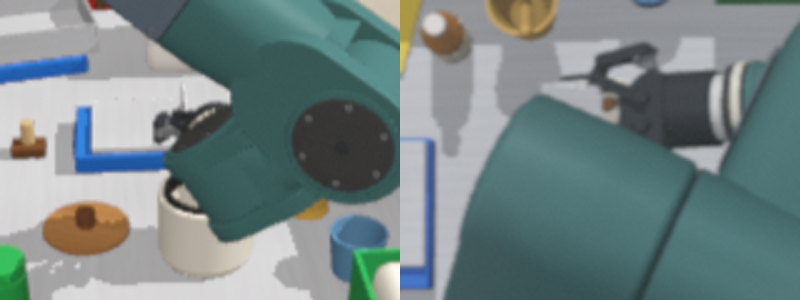

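```bash
python3 -m creep '[[0.4,0,0,0,0,-4,0],[0.4,0,0,0,0,5,0],[0.4,0,0,0,0,-5,0],[0.4,0,0,0,0,4,0],[0.4,0,0,0,0,0,0],[0.4,0,0,0,0,0,0]]'
python3 - <<'E'
from rows import *
P,R,j=cur();print(P)
yaw=-90
def lipP(back,z,th): return tcp([*(jar-back*np.array([0,-1])),z],yaw,th)
for b,z,th,n in((.022,.14,80,4),(.06,.16,40,5),(.16,.17,0,5)):
    print(th);P,R,j=rows(P,R,lipP(b,z,th),tool(yaw,th,40,-1),n,j)
E
```

```text
clock: 27.2
tool_pos: [0.5969, 0.0638, 0.1846]
tcp_rot: [-0.417, 0.571, 0.572, 0.416]
wrist_force: [0.8, 0.5, -1.2]
finger_gap: 0.653
grasp_force: 63.8
[0.59692486 0.06380336 0.18462409]
80
  ! 0 0.0 [ 0.03 -0.1  -0.04 -0.18 -0.07  0.21]
[3.1, -0.1, 6.9, -0.03, -8.02, 0.01]
[4.0, -0.1, 6.4, -0.03, -8.02, 0.01]
[4.9, -0.1, 5.8, -0.03, -8.02, 0.01]
[5.6, -0.1, 5.0, -0.03, -8.02, 0.01]
  j [-0.27  0.5  -0.02  1.27  0.67  1.23]
40
[7.7, 0.0, 9.8, 0.0, -8.0, 0.0]
[8.9, 0.0, 8.6, 0.0, -8.0, 0.0]
[10.1, 0.0, 7.3, 0.0, -8.0, 0.0]
[11.0, 0.0, 5.8, 0.0, -8.0, 0.0]
[11.7, 0.0, 4.3, 0.0, -8.0, 0.0]
  j [ 0.12  0.45  0.04  1.16 -0.    1.69]
0
[19.3, 0.0, 6.0, 0.0, -8.0, 0.0]
[19.9, 0.0, 3.2, 0.0, -8.0, 0.0]
[20.2, 0.0, 0.4, 0.0, -8.0, 0.0]
[20.0, 0.0, -2.4, 0.0, -8.0, 0.0]
[19.5, 0.0, -5.1, 0.0, -8.0, 0.0]
  j [ 0.51  0.8   0.43  1.59 -0.6   2.2 ]
```

```bash
python3 -m creep '[[0.4,3.1,0,6.9,0,-8,0],[0.4,4,0,6.4,0,-8,0],[0.4,4.9,0,5.8,0,-8,0],[0.4,5.6,0,5,0,-8,0],[0.4,7.7,0,9.8,0,-8,0],[0.4,8.9,0,8.6,0,-8,0],[0.4,10.1,0,7.3,0,-8,0],[0.4,11,0,5.8,0,-8,0],[0.4,11.7,0,4.3,0,-8,0]]' >/dev/null
python3 -m creep '[[0.4,19.3,0,6,0,-8,0],[0.4,19.9,0,3.2,0,-8,0],[0.4,20.2,0,0.4,0,-8,0],[0.4,20,0,-2.4,0,-8,0],[0.4,19.5,0,-5.1,0,-8,0],[0.4,0,0,0,0,0,0]]'
python3 - <<'E'
from h import *
a,_=snap('side','s3.png');b,_=snap('top','t3.png')
r=lambda x:cv2.resize(x[:,:,::-1],(400,300),interpolation=cv2.INTER_CUBIC)
cv2.imwrite('pics/c3.png',np.hstack([r(a[110:230,240:400]),r(b[130:250,155:315])]))
E
```

```text
clock: 29.08
tool_pos: [0.5958, 0.2539, 0.1428]
tcp_rot: [0.242, 0.663, 0.666, -0.242]
wrist_force: [1.0, 0.3, -1.7]
finger_gap: 0.651
grasp_force: 63.9
```

View pics/c3.png

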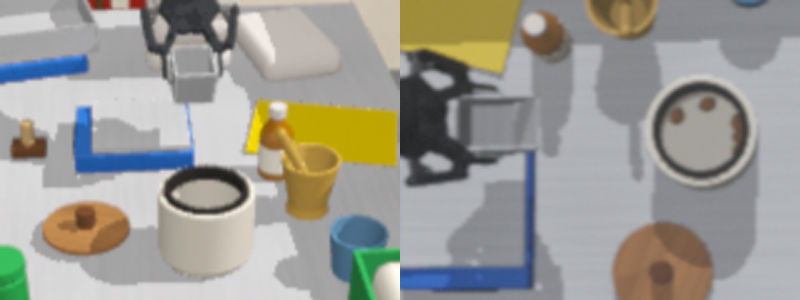

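```bash
python3 - <<'E'
from rows import *
P,R,j=cur()
Rg=tool(-15,0,40,-1)
P,R,j=rows(P,R,np.array([.512,.306,.15]),Rg,8,j)
P,R,j=rows(P,R,np.array([.512,.306,.085]),Rg,3,j)
print('down 9.0 & retreat');P,R,j=rows(P,R,np.array([.512,.306,.0755]),Rg,2,j)
Q=P-.1*Rg[:,2];P,R,j=rows(P,R,Q,Rg,3,j)
P,R,j=rows(P,R,Q+[0,0,.12],toolR(-15,0,-1),6,j)
E
```

```text
[4.9, -10.6, -4.8, -6.0, -0.02, -7.19]
[6.1, -9.3, -5.8, -6.0, -0.02, -7.19]
[7.2, -7.8, -6.7, -6.0, -0.02, -7.19]
[8.1, -6.1, -7.5, -6.0, -0.02, -7.19]
[8.7, -4.3, -8.0, -6.0, -0.02, -7.19]
[9.1, -2.3, -8.4, -6.0, -0.02, -7.19]
[9.3, -0.2, -8.5, -6.0, -0.02, -7.19]
[9.2, 1.8, -8.4, -6.0, -0.02, -7.19]
  j [ 0.63  0.24 -0.61  0.23 -0.52  0.76]
[13.9, 0.0, 16.6, 0.0, 0.0, 0.0]
[13.9, 0.0, 16.6, 0.0, 0.0, 0.0]
[13.9, 0.0, 16.6, 0.0, 0.0, 0.0]
  j [ 0.63  0.34 -0.71  0.04 -0.52  0.76]
down 9.0 & retreat
[3.1, 0.0, 3.6, 0.0, 0.0, 0.0]
[3.1, 0.0, 3.6, 0.0, 0.0, 0.0]
  j [ 0.63  0.35 -0.72  0.01 -0.52  0.76]
[-0.0, -0.0, -33.3, 0.0, 0.0, 0.0]
[-0.0, -0.0, -33.3, 0.0, 0.0, 0.0]
[-0.0, -0.0, -33.3, 0.0, 0.0, 0.0]
  j [ 0.74  0.2  -0.65  0.29 -0.57  0.87]
[-12.9, 0.0, -15.3, 0.0, 6.67, 0.0]
[-11.0, 0.0, -16.7, 0.0, 6.67, 0.0]
[-9.0, 0.0, -17.9, 0.0, 6.67, 0.0]
[-6.8, -0.0, -18.8, 0.0, 6.67, 0.0]
[-4.6, -0.0, -19.5, 0.0, 6.67, 0.0]
[-2.3, -0.0, -19.9, 0.0, 6.67, 0.0]
  j [0.47 0.31 0.08 1.34 0.   0.74]
```

```bash
python3 -m creep '[[0.4,4.9,-10.6,-4.8,-6,0,-7.2],[0.4,6.1,-9.3,-5.8,-6,0,-7.2],[0.4,7.2,-7.8,-6.7,-6,0,-7.2],[0.4,8.1,-6.1,-7.5,-6,0,-7.2],[0.4,8.7,-4.3,-8,-6,0,-7.2],[0.4,9.1,-2.3,-8.4,-6,0,-7.2],[0.4,9.3,-0.2,-8.5,-6,0,-7.2],[0.4,9.2,1.8,-8.4,-6,0,-7.2],[0.4,0,0,0,0,0,0],[0.4,13.9,0,16.6,0,0,0],[0.4,13.9,0,16.6,0,0,0],[0.4,0,0,0,0,0,0]]'; python3 - <<'E'
from rows import *
P,R,j=cur();Rg=tool(-15,0,40,-1)
rows(P,R,np.array([.512,.306,.0755]),Rg,3,j)
E
```

```text
clock: 30.68
tool_pos: [0.512, 0.3046, 0.1065]
tcp_rot: [0.337, 0.124, 0.932, -0.045]
wrist_force: [1.0, -0.4, -2.1]
finger_gap: 0.646
grasp_force: 63.8
[6.7, 0.5, 7.9, -0.04, -0.08, -0.03]
[6.7, 0.5, 7.9, -0.04, -0.08, -0.03]
[6.7, 0.5, 7.8, -0.04, -0.08, -0.03]
  j [ 0.63  0.35 -0.72  0.01 -0.52  0.76]
```

```bash
python3 -m creep '[[0.4,6.7,0,7.9,0,0,0],[0.4,6.7,0,7.9,0,0,0],[0.4,3.4,0,4,0,0,0],[0.4,3.4,0,3.9,0,0,0],[0.4,0,0,0,0,0,0]]'; python3 -m creep '[[0.95,0,0,0,0,0,0],[1,0,0,0,0,0,0],[1,0,0,0,0,0,0],[1,0,0,0,0,0,0],[1,0,0,-33,0,0,0],[1,0,0,-33,0,0,0],[1,0,0,-33,0,0,0]]'
python3 -m creep '[[1,-12.9,0,-15.3,0,6.7,0],[1,-11,0,-16.7,0,6.7,0],[1,-9,0,-17.9,0,6.7,0],[1,-6.8,0,-18.8,0,6.7,0],[1,-4.6,0,-19.5,0,6.7,0],[1,-2.3,0,-19.9,0,6.7,0]]'
python3 - <<'E'
from rows import *
P,R,j=cur();print(P)
# look pose: tool x towards -x, camera on robot side; view jar and scoop
P,R,j=rows(P,R,np.array([.53,.17,.30]),toolR(0,0,-1),4,j)
E
```

```text
clock: 31.3
tool_pos: [0.5114, 0.3055, 0.0756]
tcp_rot: [0.337, 0.122, 0.932, -0.045]
wrist_force: [-0.1, -0.7, -1.1]
finger_gap: 0.648
grasp_force: 64.1
clock: 32.17
tool_pos: [0.4495, 0.3219, 0.1527]
tcp_rot: [0.337, 0.122, 0.932, -0.044]
wrist_force: [0.5, -0.1, 0.3]
finger_gap: 0.999
grasp_force: 0.0
clock: 32.92
tool_pos: [0.4507, 0.3217, 0.2732]
tcp_rot: [-0.005, 0.13, 0.992, 0.001]
wrist_force: [0.2, 0.8, -0.3]
finger_gap: 1.001
grasp_force: 0.0
[0.45073345 0.32172151 0.27316727]
[-28.8, -31.5, -7.0, 0.02, -0.15, -3.73]
[-26.8, -33.4, -6.9, 0.02, -0.15, -3.73]
[-24.5, -35.0, -6.9, 0.02, -0.15, -3.73]
[-22.2, -36.6, -6.8, 0.02, -0.15, -3.73]
  j [0.16 0.31 0.16 1.42 0.   0.16]
```

```bash
python3 -m creep '[[1,-47,-31,-7,0,0,-3.7],[1,-46,-33,-7,0,0,-3.7],[1,-45,-35,-7,0,0,-3.7],[1,-44,-37,-7,0,0,-3.7],[1,0,0,0,0,0,0],[1,0,0,0,0,0,0]]'
python3 - <<'E'
from h import *
a,c=snap('wrist','w5.png')
for n,q in(('jar',[.597,.038,.01]),('scoop',[.515,.305,.04]),('lid',[.443,.088,.016])): print(n,np.round(proj(c,q)))
E
```

```text
clock: 33.67
tool_pos: [0.6084, 0.158, 0.2984]
tcp_rot: [-0.004, 0.001, 1.0, 0.001]
wrist_force: [-0.5, 0.6, 0.8]
finger_gap: 1.001
grasp_force: 0.0
jar [237. 160.]
scoop [441.  97.]
lid [265.  36.]
```

View pics/w5.png

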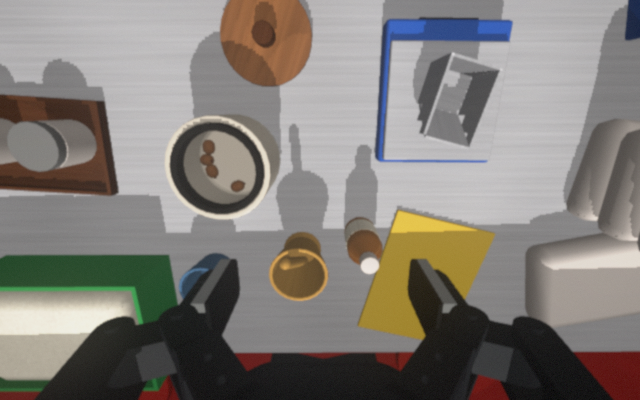

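w5: the scoop is empty and upright on the plate at (460,95). Four nuts are visible in the jar at (208,147), (206,159), (211,171) and (237,186). I look for the fifth in the other views.

```bash
python3 - <<'E'
from h import *
c=calibration('wrist');t=calibration('top')
for u,v in((208,147),(206,159),(211,171),(237,186)): print('w',(ray(c,u,v,.014)*1000).round()[:2])
for u,v in((265.8,176.8),(277.8,171.6),(290,179),(290,185)): print('t',(ray(t,u,v,.014)*1000).round()[:2])
# brown pixels in top picture elsewhere + inside jar enlarged views
a=cv2.imread('pics/w5.png')[105:225,155:285];s=cv2.imread('pics/t3.png')[158:208,250:302]
cv2.imwrite('pics/c4.png',np.hstack([cv2.resize(a,(400,370),interpolation=cv2.INTER_CUBIC),cv2.resize(s,(385,370),interpolation=cv2.INTER_CUBIC)]))
E
```

```text
w [578.   1.]
w [595.  -4.]
w [612.   1.]
w [634.  36.]
t [618.  67.]
t [632.  33.]
t [610.  -1.]
t [593.  -1.]
```

View pics/c4.png

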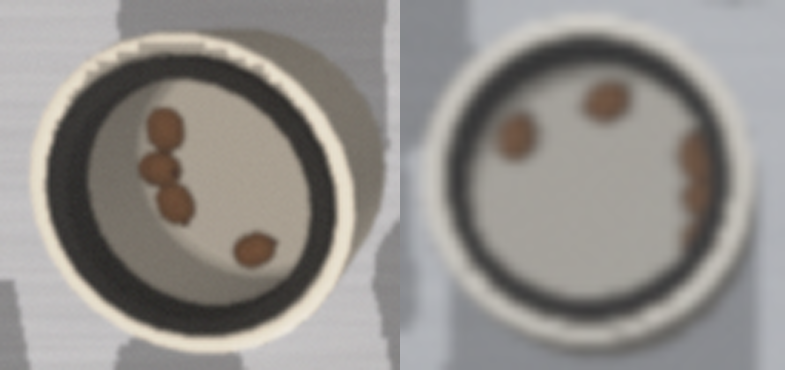

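The top view's left nut, at world (618,67), is the one hidden in the wrist view, so all five are in the jar. Now I measure the lid and jar with the camera straight above each.

```bash
cat > circ.py <<'E'
from h import *
from scipy.optimize import least_squares
def circ(im,c,mask,guess,z,r,save=None):
    u,v=proj(c,[*guess,z]); n,l,s,ce=cv2.connectedComponentsWithStats(mask.astype(np.uint8))
    k=min((i for i in range(1,n) if s[i,4]>600),key=lambda i:np.hypot(*(ce[i]-[u,v])))
    h=cv2.convexHull(max(cv2.findContours((l==k).astype(np.uint8),cv2.RETR_EXTERNAL,cv2.CHAIN_APPROX_NONE)[0],key=len))[:,0]
    w=np.array([ray(c,a,b,z)[:2] for a,b in h])
    f=least_squares(lambda q:np.hypot(*(w-q[:2]).T)-q[2],[*guess,r],loss='soft_l1',f_scale=.001)
    print('centre',(f.x[:2]*1000).round(1),'r',round(f.x[2]*1000,1),'expected',r*1000,'rms',round(1000*np.std(f.fun),2)); return f.x
def lid(z=.016,guess=(.444,.088)):
    im,c=camera('wrist'),calibration('wrist');cv2.imwrite('pics/lid.png',im[:,:,::-1]);h=cv2.cvtColor(im,cv2.COLOR_RGB2HSV)
    return circ(im,c,(h[...,0]<22)&(h[...,1]>75)&(h[...,2]>40),guess,z,.057)
def ring(z=.101,guess=(.597,.038)):
    im,c=camera('wrist'),calibration('wrist');cv2.imwrite('pics/jar.png',im[:,:,::-1]);g=cv2.cvtColor(im,cv2.COLOR_RGB2GRAY)
    return circ(im,c,g<75,guess,z,.052)
E
python3 -m creep '[[1,28,-23,16,0,0,0],[1,28,-23,16,0,0,0],[1,28,-24,16,0,0,0],[1,0,0,0,0,0,0],[1,0,0,0,0,0,0]]'; python3 -c "
import circ;circ.lid()"
python3 -m creep '[[1,-51,-17,0,0,0,0],[1,-51,-17,0,0,0,0],[1,-51,-16,0,0,0,0],[1,0,0,0,0,0,0],[1,0,0,0,0,0,0]]'; python3 -c "
import circ;circ.ring()"
```

```text
clock: 34.35
tool_pos: [0.5241, 0.089, 0.2519]
tcp_rot: [-0.003, 0.001, 1.0, 0.001]
wrist_force: [-0.4, 0.4, -0.5]
finger_gap: 1.002
grasp_force: 0.0
centre [443.6  88.3] r 55.9 expected 57.0 rms 0.13
clock: 35.02
tool_pos: [0.6771, 0.0386, 0.2497]
tcp_rot: [-0.004, 0.001, 1.0, 0.001]
wrist_force: [-0.3, 0.2, 1.1]
finger_gap: 1.001
grasp_force: 0.0
centre [593.5  38.9] r 50.7 expected 52.0 rms 0.13
```

```bash
python3 -m creep '[[0.6,47,10,0,0,0,0],[0.6,47,10,0,0,0,0],[0.6,47,10,0,0,0,0],[0.6,47,10,10,0,0,0],[0.6,46,10,30,0,0,0],[0.6,0,0,50,0,0,0],[0.6,0,0,50,0,0,0],[0.6,0,0,50,0,0,0],[0.6,0,0,0,0,0,0]]'; python3 -c "
from rows import *
P,R,j=cur();rows(P,R,np.array([.4436,.0883,.0375]),toolR(0,0,-1),2,j)"
```

```text
clock: 36.2
tool_pos: [0.439, 0.0889, 0.0606]
tcp_rot: [-0.006, 0.001, 1.0, 0.001]
wrist_force: [0.2, 0.3, 2.0]
finger_gap: 0.597
grasp_force: 0.0
[-2.4, -0.3, 11.5, 0.04, -0.33, -0.04]
[-2.4, -0.3, 11.5, 0.04, -0.33, -0.04]
  j [ 0.02  0.32 -0.61  0.64 -0.    0.02]
```

```bash
python3 -m creep '[[0.6,-2.4,-0.3,11.5,0,-0.3,0],[0.6,-2.4,-0.3,11.5,0,-0.3,0],[0.6,0,0,0,0,0,0],[0.1,0,0,0,0,0,0],[0.1,0,0,0,0,0,0],[0.1,0,0,0,0,0,0],[0.1,0,0,0,0,0,0],[0.1,0,0,0,0,0,0]]' 40; python3 -m creep '[[0.1,0,0,-20,0,0,0],[0.1,0,0,-40,0,0,0],[0.1,0,0,-40,0,0,0],[0.1,0,0,0,0,0,0]]'; python3 -c "
from rows import *
P,R,j=cur();print(P,R.round(3))
P,R,j=rows(P,R,np.array([.5935,.0385,.15]),toolR(0,0,-1),4,j)"
```

```text
clock: 37.2
tool_pos: [0.447, 0.0881, 0.0402]
tcp_rot: [0.003, 0.001, 1.0, 0.001]
wrist_force: [-4.0, 1.0, 17.1]
finger_gap: 0.287
grasp_force: 38.3
clock: 37.7
tool_pos: [0.4475, 0.0879, 0.1416]
tcp_rot: [0.004, 0.001, 1.0, 0.001]
wrist_force: [-0.3, -0.3, -2.1]
finger_gap: 0.285
grasp_force: 40.1
[0.44746897 0.08792663 0.1415978 ] [[-1.     0.002  0.008]
 [ 0.002  1.     0.001]
 [-0.008  0.001 -1.   ]]
[-36.5, -12.3, -1.8, 0.02, 0.12, -0.03]
[-36.5, -12.3, -1.9, 0.02, 0.12, -0.03]
[-36.5, -12.3, -2.0, 0.02, 0.12, -0.03]
[-36.5, -12.3, -2.0, 0.02, 0.12, -0.03]
  j [-0.07  0.43 -0.07  1.07  0.   -0.07]
```

```bash
python3 -m creep '[[0.1,-36.5,-12.3,-2,0,0,0],[0.1,-36.5,-12.3,-2,0,0,0],[0.1,-36.5,-12.3,-2,0,0,0],[0.1,-36.5,-12.4,-2,0,0,0],[0.1,0,0,0,0,0,0],[0.1,0,0,0,0,0,0]]';python3 -c "
import circ
from rows import *
P,R,j=cur();print(P,R[:,2].round(3));z=P[2]-.0402+.016
f=circ.lid(z,(P[0]-.003,P[1]));print((f[:2]-P[:2])*1000)
from h import *
im=cv2.imread('pics/lid.png');c=calibration('wrist')
for k in range(72):
    a=k*np.pi/36;u,v=proj(c,[f[0]+.057*np.cos(a),f[1]+.057*np.sin(a),z]);cv2.circle(im,(int(u),int(v)),1,(0,255,0),-1)
    u,v=proj(c,[.5935+.052*np.cos(a),.0389+.052*np.sin(a),.101]);cv2.circle(im,(int(u),int(v)),1,(255,0,255),-1)
cv2.imwrite('pics/lid2.png',im)"
```

```text
clock: 38.45
tool_pos: [0.5911, 0.0384, 0.1464]
tcp_rot: [0.001, 0.001, 1.0, 0.001]
wrist_force: [-0.6, -0.5, -1.6]
finger_gap: 0.286
grasp_force: 40.1
[0.59111003 0.0383943  0.14637566] [ 0.002  0.001 -1.   ]
centre [587.   39.6] r 56.4 expected 57.0 rms 0.27
[-4.14712256  1.16550468]
```

View pics/lid2.png

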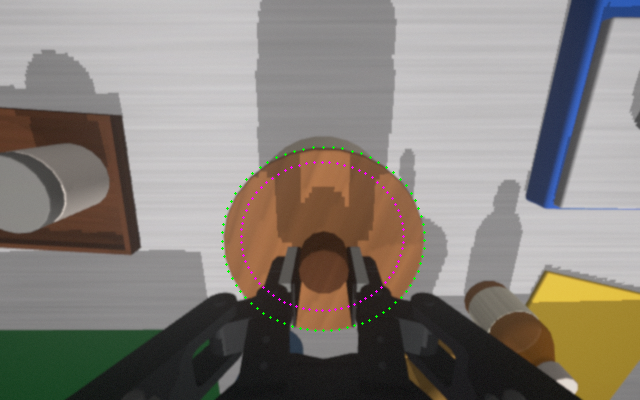

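lid2: the green circle fitted to the lid in hand lies on its disc edge, and the jar (magenta) is about 6.5 mm further out in +x. Correct that and lower the lid.

```bash
python3 -m creep '[[0.1,-6.5,-0.7,0,0,0,0],[0.1,0,0,0,0,0,0],[0.1,0,0,4,0,0,0],[0.1,0,0,4,0,0,0],[0.1,0,0,3,0,0,0],[0.1,0,0,0,0,0,0]]'; python3 -m creep '[[0.1,0,0,2,0,0,0],[0.1,0,0,2,0,0,0],[0.1,0,0,2,0,0,0],[0.1,0,0,0,0,0,0]]'
```

```text
clock: 39.25
tool_pos: [0.5983, 0.0376, 0.1359]
tcp_rot: [0.001, 0.001, 1.0, 0.001]
wrist_force: [0.2, -0.3, -1.3]
finger_gap: 0.281
grasp_force: 40.1
clock: 39.75
tool_pos: [0.5986, 0.0375, 0.1304]
tcp_rot: [0.002, 0.001, 1.0, 0.001]
wrist_force: [-2.0, -0.2, 2.3]
finger_gap: 0.284
grasp_force: 40.6
```

```bash
python3 -m creep '[[0.1,0,0,2,0,0,0],[0.1,0,0,1,0,0,0],[0.1,0,0,1,0,0,0],[0.1,0,0,0,0,0,0],[0.1,0,0,0,0,0,0]]'; python3 -m creep '[[0.1,0,0,1,0,0,0],[0.1,0,0,1,0,0,0],[0.1,0,0,0,0,0,0]]'
```

```text
clock: 40.38
tool_pos: [0.5986, 0.0375, 0.1274]
tcp_rot: [0.002, 0.001, 1.0, 0.001]
wrist_force: [-6.2, -0.6, 17.3]
finger_gap: 0.283
grasp_force: 42.0
clock: 40.75
tool_pos: [0.5987, 0.0376, 0.1272]
tcp_rot: [0.003, 0.001, 1.0, 0.0]
wrist_force: [-14.9, 0.2, 41.0]
finger_gap: 0.28
grasp_force: 44.4
```

```bash
python3 -m creep '[[0.1,0,0,-2,0,0,0],[0.6,0,0,0,0,0,0],[0.6,0,0,0,0,0,0],[0.6,0,0,0,0,0,0],[0.6,0,0,-40,0,0,0],[0,4,0,0,0,0,0],[0,0,0,0,0,0,0],[0,0,0,0,0,0,0],[0,0,0,0,0,0,0]]'; python3 -m creep '[[0,0,0,14,0,0,0],[0,0,0,5,0,0,0],[0,0,0,4,0,0,0],[0,0,0,1,0,0,0],[0,0,0,0,0,0,0]]'
```

```text
clock: 41.88
tool_pos: [0.5942, 0.0375, 0.1655]
tcp_rot: [0.001, 0.001, 1.0, 0.001]
wrist_force: [-0.2, 0.7, 0.1]
finger_gap: 0.003
grasp_force: 0.0
clock: 42.5
tool_pos: [0.5941, 0.0376, 0.1441]
tcp_rot: [0.002, 0.001, 1.0, 0.0]
wrist_force: [-12.3, -0.1, 31.0]
finger_gap: 0.0
grasp_force: 15.4
```

```bash
python3 -m creep '[[0.5,0,0,-50,0,0,0],[1,-40,0,-53,0,0,0],[1,-40,0,0,0,0,0],[1,0,0,0,0,0,0],[1,0,0,0,0,0,0]]'; python3 -c "
import circ;circ.lid(.103,(.5935,.039))"
python3 -m creep '[[1,50,30,-20,0,0,0],[1,50,30,-20,0,0,0],[1,50,30,0,0,0,0],[1,50,30,0,0,0,0],[1,50,30,0,0,0,0],[1,0,0,0,0,0,0],[1,0,0,0,0,0,0]]'
python3 - <<'E'
from h import *
a,_=snap('side','sf.png');b,_=snap('top','tf.png')
cv2.imwrite('pics/final.png',np.vstack([cv2.resize(x[:,:,::-1],(560,297),interpolation=cv2.INTER_CUBIC) for x in(a[130:342,150:550],b[90:302,100:500])]))
E
```

```text
clock: 43.12
tool_pos: [0.6713, 0.0373, 0.2417]
tcp_rot: [0.001, 0.001, 1.0, 0.001]
wrist_force: [-0.0, -0.2, 0.4]
finger_gap: 1.003
grasp_force: 0.0
centre [594.8  38.6] r 56.3 expected 57.0 rms 0.11
clock: 44.05
tool_pos: [0.4216, 0.1876, 0.282]
tcp_rot: [0.002, 0.001, 1.0, 0.001]
wrist_force: [0.8, 0.3, -0.1]
finger_gap: 1.001
grasp_force: 0.0
```

View pics/final.png

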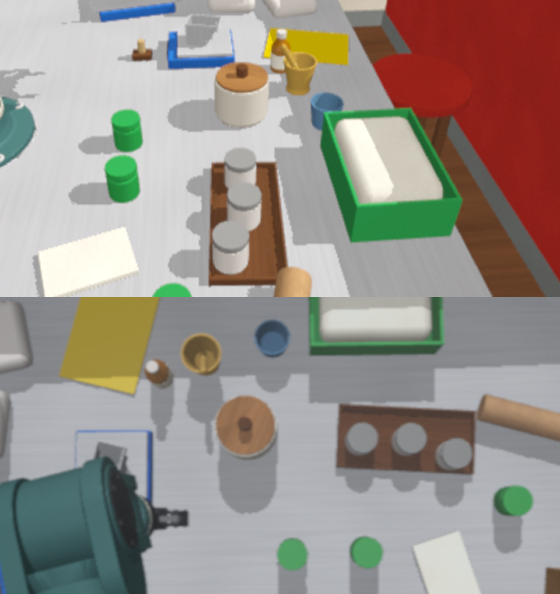

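The final view shows the lid home on the jar, the scoop upright on the scale, and two tubs well in the tray. The third tub, at (455,455), looks knocked towards the tray's near wall, so I measure it from close up.

```bash
cat > tubs.py <<'E'
from h import *
def grey(im,c,z,box):
    g=cv2.cvtColor(im,cv2.COLOR_RGB2HSV); a=g[...,1]<40; b=(g[...,2]>90)&(g[...,2]<190)
    n,l,s,ce=cv2.connectedComponentsWithStats((a&b).astype(np.uint8))
    for i in range(1,n):
        p=ray(c,*ce[i],z)
        if s[i,4]>150 and box[0]<p[0]<box[1] and box[2]<p[1]<box[3]: print((p[:2]*1000).round(),s[i].tolist())
c=calibration('top');im=cv2.cvtColor(cv2.imread('pics/tf.png'),cv2.COLOR_BGR2RGB)
grey(im,c,.069,(.47,.66,-.45,-.12))
print((ray(c,425,203.2,.069)*1000).round())
for u,v in((342,168),(439,172),(437,215),(341,212)):print('tray',(ray(c,u,v,.016)*1000).round()[:2])
E
python3 tubs.py
python3 -m creep '[[1,-20,-60,0,0,0,0],[1,-20,-60,0,0,0,0],[1,-20,-60,0,0,0,0],[1,-20,-60,0,0,0,0],[1,-20,-60,0,0,0,0],[1,-20,-60,0,0,0,0],[1,-20,-60,0,0,0,0],[1,-20,-60,0,0,0,0],[1,-20,-50,0,0,0,0],[1,-20,-20,0,0,0,0],[1,0,0,0,0,0,0],[1,0,0,0,0,0,0]]'; python3 log.py; python3 -c "
from h import *
im,c=snap('wrist','w6.png')
import tubs; print('wrist');tubs.grey(im,c,.069,(.47,.66,-.45,-.12))
for q in([.566,-.379,.069],[.571,-.284,.069],[.576,-.189,.069],[.53,-.379,.069]):print(np.round(proj(c,q)))"
```

```text
[ 567. -188.] [346, 180, 24, 23, 433]
[ 565. -281.] [380, 180, 25, 23, 459]
[ 531. -371.   69.]
tray [ 639. -150.]
tray [ 624. -427.]
tray [ 501. -416.]
tray [ 514. -144.]
clock: 45.65
tool_pos: [0.6186, -0.3572, 0.2812]
tcp_rot: [0.001, 0.001, 1.0, 0.001]
wrist_force: [0.6, -0.1, 0.3]
finger_gap: 1.002
grasp_force: 0.0
[-0.639  0.625  0.645  1.589  0.003 -0.636] [ 0.6186 -0.3572  0.2812] [0.001 0.001 1.    0.001]
[ 567. -188.] [346, 180, 24, 23, 433]
[ 565. -281.] [380, 180, 25, 23, 459]
[ 531. -371.   69.]
tray [ 639. -150.]
tray [ 624. -427.]
tray [ 501. -416.]
tray [ 514. -144.]
wrist
[ 518. -292.] [272, 12, 228, 158, 12512]
[ 567. -286.] [357, 107, 57, 54, 2432]
[303. 132.]
[387. 137.]
[471. 141.]
[302.  98.]
```

```bash
python3 - <<'E'
from h import *
from rows import cur,rows,toolR
c=calibration('wrist');im=cv2.imread('pics/w6.png')
# warp to plane z=.069, 0.5 mm per px, x 0.47..0.65 (rows), y -.45..-.15 (cols)
xs=np.arange(.47,.65,.0005);ys=np.arange(-.45,-.15,.0005)
X,Y=np.meshgrid(xs,ys,indexing='ij');M=np.array(c['world_to_cam'])
q=np.stack([X,Y,np.full_like(X,.069)],-1)@M[:3,:3].T+M[:3,3]
w=cv2.remap(im,(fl(c)*q[...,0]/q[...,2]+c['cx']).astype(np.float32),(fl(c)*q[...,1]/q[...,2]+c['cy']).astype(np.float32),cv2.INTER_LINEAR)
h=cv2.HoughCircles(cv2.GaussianBlur(cv2.cvtColor(w,cv2.COLOR_BGR2GRAY),(5,5),1),cv2.HOUGH_GRADIENT,1,80,param1=80,param2=18,minRadius=54,maxRadius=66)
for a,b,r in h[0]: print('x %.0f y %.0f r %.1f'%(470+b/2,-450+a/2,r/2))
E
```

```text
x 538 y -372 r 29.7
x 569 y -284 r 29.8
x 571 y -187 r 29.8
```

The knocked tub C is at (538,-372). Its lid circle has the same radius as its neighbours', and there is room for it between the walls, so it is upright on the tray floor. Handing in.

```bash
python3 -c "
from workcell import hand_in
print(hand_in())"
```

```text
the job is handed in; nothing more can be done
None
```

I handed the job in at about 46 s (limit 208 s), with no verdict returned: all 5 nutmegs are in the jar, its lid is pressed home, the empty scoop stands upright on the scale, and the 3 tubs stand in the tray with lids home — one was knocked against the tray wall and I left it there, since it measured upright and within limits.

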